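# Feed a pan of rolls under the oven's guard flap with the push stick

### The arm

A 6-joint arm with a two-finger parallel gripper is mounted at the origin on a cart in front of the work surface, level with it; the furniture and walls round the work are solid. World frame = base frame: x ahead of the robot, y to its left, z up, the work surface at z = 0. Lengths are in mm, angles in degrees, forces in N, time in s.
With the tool pointing down it reaches from about 350 to 850 mm from the base axis. Payload 8.1 kg.
Tool frame: the origin (TCP) lies at the very end of the fingers, on their centre line; the grasp point (between the pads) lies 19 mm behind it (pinch_z is the z of the grasp point in the tool frame, in mm); z points along the fingers, y is the direction in which the jaws open and shut (so a half turn about z gives the same grasp; the last joint's range is limited). The gripper opens to 85 mm and grips with 20 to 120 N. Pads are 22 mm wide; open, the fingers measure 114 mm over their backs; the gripper's body (76 mm by 85 mm) begins 54 mm behind the grasp point. The pads swing forward as they close: fully open they stand 13 mm farther back than shut.
Start: joints at [58.419, 7.471, 85.268, -0, 87.261, -4.893], TCP at [269.463, 536.092, 231.292] pointing down, gripper open.
Joint ranges: [-169.43, 169.43], [-51.17, 129.36], [1.28, 143.12], [-76.62, 256.62], [0, 156.53], [-152.29, 152.29]. Speed limits (degrees/s): [136.94, 136.94, 159.86, 180, 180, 180].

### API

Orientations are given as [roll, pitch, yaw] about the fixed x, y, z axes, in that order (R = Rz(yaw) Ry(pitch) Rx(roll)).
In Python, from bench import * gives the robot as it stands.
- The arm moves only by the shell command python3 -m creep 'ROWS' [FORCE]. ROWS is a JSON object of lists of equal length, an entry for each row: "translation": the shift along the tool's x, y, z in mm, a list of three; "rotation": the turn, a rotation vector about the tool's x, y, z in rad, a list of three; "claw": the finger opening in mm, from 0 to 85.4. In form: {"translation": [[dx, dy, dz], ...], "rotation": [[ax, ay, az], ...], "claw": [claw, ...]}. A call has 1 to 10 rows; each row shifts and turns the commanded pose from where the row before left it, along the tool's axes as they then stand; what a row does not reach is not made up. A row lasts 1/10 s, in which the tool goes at most 50 mm and 8.59 degrees, less where a joint would pass 70% of its speed; a pose out of reach is approached as far as the arm can. A call is refused whole if a number of a shift passes 50 or a number of a turn 0.15, either way. A call with a gripper value outside its range is refused whole. The fingers move at their own pace and stop on an object; FORCE is the grip in N (left out, the last holds). Time passes only in rows, so rows that do not move let the fingers close. It gives the time, the measured TCP pose, the force and the opening at its end, in the units of the state.
- sense(): the state, without advancing time (a new reading comes with each control period).
- snapshot(name): name is "side" or "top" or "wrist"; returns a dict with "frame" (384x512x3 uint8, red, green, blue), "intrinsics" (3x3 intrinsics, pixels), "extrinsics" (4x4, takes a point from camera to world coordinates). Camera axes: x right, y up, looking along -z (the intrinsics and any distortion apply to the point x, -y, -z); pixel columns grow to the right and rows downward; lengths in mm; the calibration is good to about 2 mm. A picture is of the moment at which its call begins. There is no depth.
- hand_in(): hands the job in, once; it reports no verdict.
The state is a dict: "time": time; "joint_pos": joint angles; "qd": joint speeds; "joint_efforts": joint torques, N m; "tool_pos": TCP position; "tcp_rot": TCP orientation; "ft_force": force on the tool from outside, world axes, zero at the start; "wrist_torque": the same for the moment, N m; "finger_gap": finger opening in mm.
Only numpy, scipy, OpenCV 4.12 (cv2) and the standard library are available. Lean on these libraries where they do the work, as an engineer would, in place of code of your own. Each camera call takes 0.05 s, during which the arm holds its last target.

### The job

Take the wooden push stick and use it to push the pan of rolls from the landing shelf under the guard flap into the little oven, until it clicks in behind its catch at the hidden pan stop; push firmly but do not ram it, do not bump the oven, and keep your fingers off the pan and out of the oven's mouth. Then draw the stick out and lay it down flat on the counter, clear of the oven, with the flap hanging shut.

Things in the scene. Friction and masses are not known exactly. Their poses are not given: they have to be found in the camera images.
- oven: Steel worktop oven fixed to the counter. Origin on the counter under the middle of the mouth; +x is the feed direction (into the oven), +y left of it, z up. Casing 230 mm wide (y), x from 0 to 200 mm, 201 mm high. Chamber floor and landing shelf are one flat level 20 mm above the counter; the landing, 230 mm wide, runs out to x = -216 mm.
- mouth (a point): Middle of the mouth at floor level (20 mm above the counter), axes as the oven's. The mouth is 202 mm wide, 73 mm high, closed down to a 25 mm gap by the guard flap. Guide rails 12 mm high form a channel 157 mm wide from here inward and flare outward to about 200 mm at x = -55 mm.
- visor_lip (a point): Middle of the lower front edge of the fixed visor that reaches 90 mm out over the landing, 230 mm wide; this edge is 114 mm above the landing. An upright hand cannot follow the stick under it: the hand must lean back, away from the oven, by 25 to 45 degrees.
- stop_region (a point): Chamber floor, 163 mm in from the mouth, axes as the oven's: middle of the region where a rigid pan stop is set square across the chamber. Its face lies anywhere from 15 mm nearer the mouth to 10 mm deeper than this point; out of sight, to be found by feel. The pan at the stop has its rear wall (nearest the mouth) 38 to 63 mm inside the mouth.
- flap (a joint): Guard flap hung along the top of the mouth, 180 mm wide, swings inward only. Angle in rad: 0 hanging shut, about 0.7 when riding on the pan. It falls shut by itself behind the pan.
- catch (a joint): Sprung side catch on the pan stop, on the +y side. Angle in rad: 0 sprung out into the pan's path, about 0.05 to 0.3 while the pan slides past, 0 again once it has clicked out behind the pan's rear corner, about 4 mm before the pan meets the stop. Pushing the pan past it takes about 5 to 12 N.
- pan: Dark steel baking pan with six rolls fixed in it, 0.3 to 0.65 kg, loose on the landing with upright walls: 110 mm along its x (feed direction), 150 mm along its y, 36 mm high. Origin at the middle of its underside. It lies at most 12 mm and 7 degrees askew of the oven's feed line.
- pan_center (a point): Centre of the pan, 18 mm above its underside; axes as the pan's.
- stick: Wooden push stick, 170 mm long, 18 mm thick, 0.12 kg, lying flat on the counter; origin in the middle of its underside, +x to the nose. Handle: a flat bar 28 mm wide, 9 to 85 mm behind the origin; then a shank 20 mm wide and a shoe 50 mm wide whose end is a shallow notch between two blunt horns that meet the pan's wall.
- stick_handle (a point): Place to hold the stick: on its mid-line, 55 mm behind its middle and 140 mm behind the nose, 9 mm above its underside; x points to the nose, y across the 28 mm width.
- stick_nose (a point): End of the nose (the horns' tips), 9 mm above the underside.
- creamer: White creamer jug 67 x 103 x 85 mm, standing beyond the oven: leave it alone.
- mug_plain: Blue-grey mug 80 x 109 x 90 mm standing beyond the landing and the oven's right side: leave it alone.

How it is judged (in metres and radians):
On the way, in this order (a step that is already met when the one before it is completed fails the run):
1. the stick pushes the pan under the raised guard flap (value of joint flap above 0.3 rad and contact force between stick and pan above 0.3 N and x of pan_center in the frame of oven above -0.03 m), for 0.1 s.
2. the pan is home: deep in the oven with the catch sprung out behind it (x of pan_center in the frame of oven above 0.085 m and value of joint catch below 0.06 rad), for 0.2 s.
At the end, for the whole second after the job is handed in: The pan lies flat on the oven floor with its centre more than 85 mm inside the mouth and the catch sprung out behind it (under 0.06 rad); the flap hangs shut (under 0.08 rad); the stick lies flat on the counter, at rest, let go and not touching the oven (all of step 2 and angle between pan's own z axis and vertical below 0.06 rad and value of joint flap below 0.08 rad and height (world z) of stick_handle below 0.02 m and angle between stick's own z axis and vertical below 0.1 rad and linear speed of each of stick, pan below 0.02 m/s and not (contact force between stick and oven above 0.05 N) and not (contact force between the fingers and stick above 0.05 N)).
It fails at once if the pan is rammed: the stick presses on it with more than 45 N (contact force between stick and pan above 45 N).
It fails at once if the fingers touch the pan (contact force between the fingers and pan above 1 N).
It fails at once if the fingers go in at the mouth (x of the grasp point in the frame of oven between 0 and 0.2 m and z of the grasp point in the frame of oven below 0.09 m and y of the grasp point in the frame of oven between -0.1 and 0.1 m).
It fails at once if the robot knocks hard against the oven (contact force between the arm and oven above 20 N).
It fails at once if a bystander is disturbed (distance of any of creamer, mug_plain from where it was at the start of the episode above 0.03 m).
It also fails if it takes over 56 s, if anything falls off the work surface, if the arm or the gripper's body presses on something with over 40 N, if the wrist force passes 120 N, or if a joint passes its speed limit or range.

## Working session

There is one attempt and no reset: what is moved stays moved. The work goes in short steps, Python scripts to look and compute and a shell command to move; the robot and the scene stay as the last step left them, time stands still between calls to the robot, and variables do not carry over. Pictures are saved under pics/ and viewed, and the job is handed in when it is done.

```bash
ls; mkdir -p pics; python3 - <<'E'
from bench import *
import cv2
print(sense())
for n in ["side","top","wrist"]:
    s=snapshot(n)
    cv2.imwrite(f"pics/{n}0.png",s["frame"][:,:,::-1])
    print(n,s["intrinsics"],s["extrinsics"].round(4) if hasattr(s["extrinsics"],'round') else s["extrinsics"])
E
```

```text
pics
{'time': 0.0, 'joint_pos': array([ 5.84204053e+01,  7.51588582e+00,  8.53309808e+01,  1.75202394e-03,
        8.72614603e+01, -4.89300099e+00]), 'qd': array([-0.02767095,  0.03652806, -0.01045707, -0.00153316,  0.03345658,
       -0.04714029]), 'joint_efforts': array([-1.35203089e-03, -5.69409227e+01, -5.00545013e+01, -2.78984669e-05,
        1.49371993e-02,  6.46960373e-06]), 'tool_pos': array([269.14010552, 535.62074161, 230.22002107]), 'tcp_rot': array([-1.79892217e+02, -1.09832509e-02,  1.53313311e+02]), 'ft_force': array([0.59548334, 0.52944215, 0.22204528]), 'wrist_torque': array([-0.03479625, -0.03462092, -0.03078431]), 'finger_gap': 85.04082850422165}
side [[387.44251838   0.         255.29274719]
 [  0.         387.44251838 190.42485463]
 [  0.           0.           1.        ]] [[ 4.2560000e-01 -7.5100000e-01  5.0490000e-01  1.3297709e+03]
 [ 9.0490000e-01  3.5460000e-01 -2.3530000e-01 -2.7744230e+02]
 [-2.3000000e-03  5.5700000e-01  8.3050000e-01  1.3420320e+03]
 [ 0.0000000e+00  0.0000000e+00  0.0000000e+00  1.0000000e+00]]
top [[431.43911242   0.         257.13340438]
 [  0.         431.43911242 191.78704885]
 [  0.           0.           1.        ]] [[ 1.3870000e-01  7.8640000e-01 -6.0200000e-01 -4.8528130e+02]
 [-9.9030000e-01  1.0540000e-01 -9.0500000e-02 -8.4310400e+01]
 [-7.7000000e-03  6.0870000e-01  7.9340000e-01  1.4943193e+03]
 [ 0.0000000e+00  0.0000000e+00  0.0000000e+00  1.0000000e+00]]
wrist [[296.25196375   0.         256.85285274]
 [  0.         296.25196375 193.64292983]
 [  0.           0.           1.        ]] [[ 4.489000e-01 -8.441000e-01 -2.933000e-01  1.937011e+02]
 [ 8.936000e-01  4.232000e-01  1.497000e-01  5.740617e+02]
 [-2.200000e-03 -3.293000e-01  9.442000e-01  3.729886e+02]
 [ 0.000000e+00  0.000000e+00  0.000000e+00  1.000000e+00]]
```

View pics/side0.png

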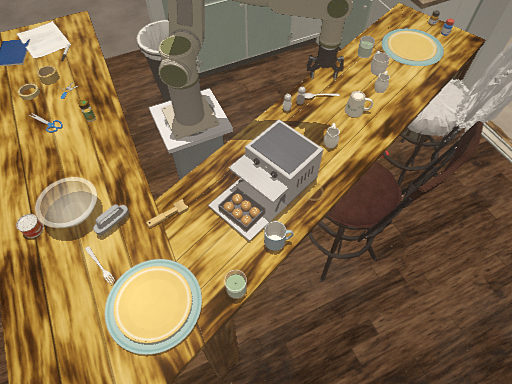

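View pics/top0.png

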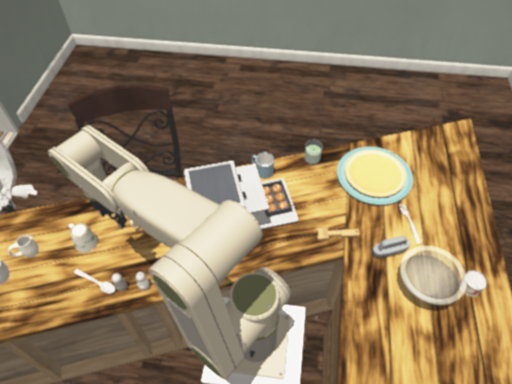

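View pics/wrist0.png

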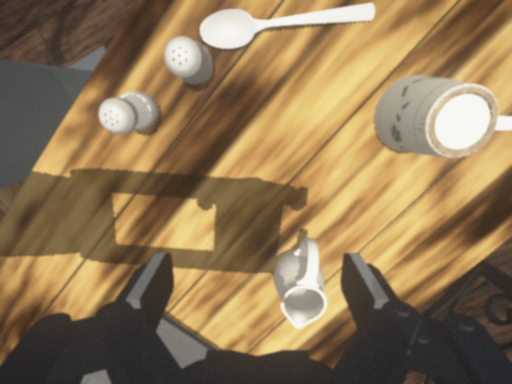

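The side view shows the stick near (168,212), pan near (241,207) and oven near (275,170), with the mug at (276,235). The top view shows them at (338,233), (275,200) and (225,190). I'll enlarge both.

```bash
python3 - <<'E'
import cv2
a=cv2.imread("pics/side0.png")[110:260,135:335]; cv2.imwrite("pics/side0z.png",cv2.resize(a,None,fx=4,fy=4,interpolation=cv2.INTER_CUBIC))
a=cv2.imread("pics/top0.png")[140:260,170:370]; cv2.imwrite("pics/top0z.png",cv2.resize(a,None,fx=4,fy=4,interpolation=cv2.INTER_CUBIC))
E
```

```text
(no output)
```

View pics/side0z.png

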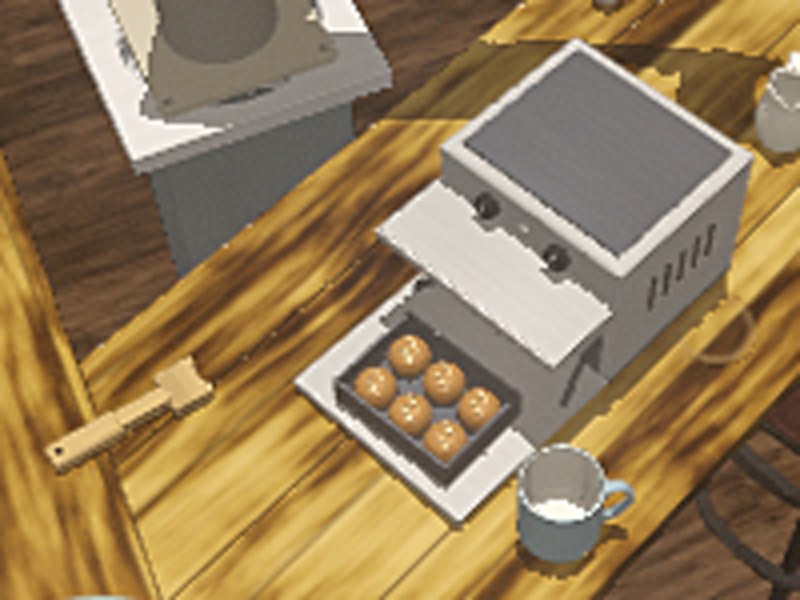

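View pics/top0z.png

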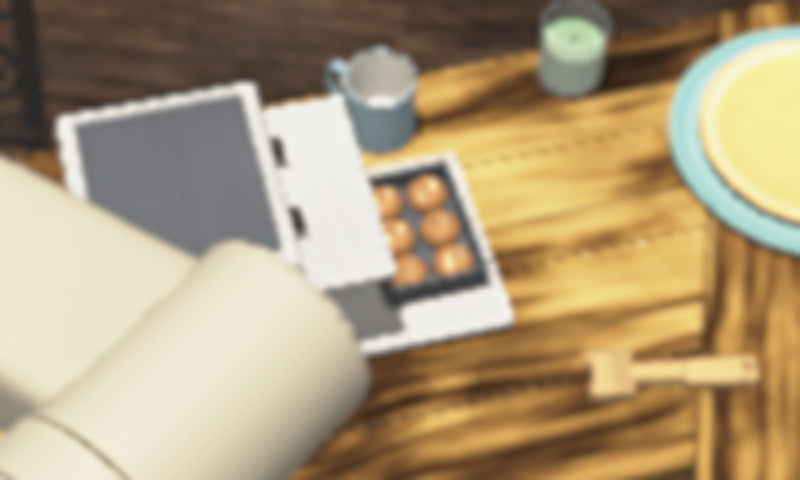

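```bash
cat > h.py <<'E'
import numpy as np, cv2
from scipy.optimize import least_squares
from scipy.spatial.transform import Rotation as R
def proj(cam,P):
    K,E=np.array(cam["intrinsics"]),np.array(cam["extrinsics"])
    p=(np.atleast_2d(P)-E[:3,3])@E[:3,:3]
    q=p*[1,-1,-1]
    uv=q@K.T
    return uv[:,:2]/uv[:,2:]
def place(s,P):
    c,si=np.cos(s[2]),np.sin(s[2]); P=np.array(P,float)
    return np.c_[s[0]+c*P[:,0]-si*P[:,1], s[1]+si*P[:,0]+c*P[:,1],P[:,2]]
def fit(obs,s0):
    # obs: list of (cam, points, pix)
    f=lambda s: np.concatenate([(proj(c,place([s[0],s[1],s[2]],P))-np.array(u)).ravel() for c,P,u in obs])
    r=least_squares(f,s0,x_scale=[10,10,.1],loss='soft_l1')
    return r.x, f(r.x).reshape(-1,2)
E
cat > fit0.py <<'E'
from bench import *
from h import *
s=snapshot("side"); t=snapshot("top")
sz=lambda L:[((u+.5)/4-.5+135,(v+.5)/4-.5+110) for u,v in L]
tz=lambda L:[((u+.5)/4-.5+170,(v+.5)/4-.5+140) for u,v in L]
np.set_printoptions(suppress=True,precision=2)
o,r=fit([(s,[(-216,115,20),(-216,-115,20),(0,115,201),(0,-115,201),(200,-115,201),(200,115,201)],sz([(297,383),(460,523),(442,150),(620,276),(752,155),(578,42)])),
 (t,[(-216,-115,20),(-216,115,20),(0,-115,201),(200,-115,201)],tz([(455,155),(513,322),(252,84),(57,118)]))],[550,0,1.5])
print("oven",o[:2],np.degrees(o[2]));print(r.T)
p,r=fit([(s,[(-55,75,56),(55,75,56),(55,-75,56),(-55,-75,56)],sz([(338,385),(408,318),(520,405),(445,480)])),
 (t,[(-55,-75,56),(-55,75,56)],tz([(443,162),(490,285)]))],[550,-100,1.5])
print("pan",p[:2],np.degrees(p[2]));print(r.T)
k,r=fit([(s,[(-85,14,18),(-85,-14,18),(85,25,18),(85,-25,18)],sz([(47,452),(57,472),(190,357),(213,390)])),
 (t,[(-85,-14,18),(-85,14,18),(85,-25,18),(85,25,18)],tz([(756,357),(756,383),(590,352),(592,396)]))],[450,-300,1.5])
print("stick",k[:2],np.degrees(k[2]));print(r.T)
dl=p[:2]-o[:2];c,si=np.cos(o[2]),np.sin(o[2]);print("pan in oven",c*dl[0]+si*dl[1],-si*dl[0]+c*dl[1],np.degrees(p[2]-o[2]))
E
python3 fit0.py
```

```text
oven [537.74 138.85] 111.56839112923171
[[-0.77 -0.03 -0.63  0.51  1.42 -0.27 -0.15  0.56  0.52 -0.37]
 [-0.11  0.35 -1.49  0.31 -0.48 -2.08 -0.29  0.14 -1.1  -0.44]]
pan [599.09   4.01] 112.01695807484812
[[-1.24  0.97  0.78 -0.1   2.16  0.58]
 [-0.28 -0.7  -0.66 -0.89 -1.15 -4.37]]
stick [ 474.93 -266.88] 100.36036446615479
[[-0.84 -0.07  0.09  0.53 -0.09  1.2  -0.86  0.21]
 [-0.58 -0.43 -0.13  0.18 -0.34 -0.93  0.27 -0.13]]
pan in oven -147.95437151260745 -7.485253422917786 0.4485669456164007
```

```bash
python3 -m creep '{"translation":[[0,0,-24],[0,0,-24],[0,0,-24],[0,0,-24],[0,0,-24],[0,0,-24],[0,0,-24],[-30,0,0],[-45,6,0],[-45,6,0]],"rotation":[[0,0,0.132],[0,0,0.132],[0,0,0.132],[0,0,0.132],[0,0,0.132],[0,0,0.132],[0,0,0.132],[0,0,0],[0,0,0],[0,0,0]],"claw":[60,60,60,60,60,60,60,60,60,60]}'
python3 -m creep '{"translation":[[-45,6,0],[-45,6,0],[-45,6,0],[-45,6,0],[-45,6,0],[-45,6,0],[-45,6,0],[-45,6,0],[-45,6,0],[-45,6,0]],"rotation":[[0,0,0],[0,0,0],[0,0,0],[0,0,0],[0,0,0],[0,0,0],[0,0,0],[0,0,0],[0,0,0],[0,0,0]],"claw":[60,60,60,60,60,60,60,60,60,60]}'
```

```text
time: 1.25
tool_pos: [302.8, 419.2, 399.0]
tcp_rot: [-180.0, 0.0, 100.5]
ft_force: [0.4, 0.3, 0.1]
finger_gap: 60.3
time: 2.25
tool_pos: [443.0, -13.5, 399.5]
tcp_rot: [180.0, 0.0, 100.4]
ft_force: [0.7, -0.4, -0.5]
finger_gap: 60.0
```

```bash
python3 -m creep '{"translation":[[-45,8,0],[-45,8,0],[-45,8,0],[-45,8,0],[0,0,0],[0,0,0],[0,0,0],[0,0,0]],"rotation":[[0,0,0],[0,0,0],[0,0,0],[0,0,0],[0,0.12,0],[0,0.12,0],[0,0.12,0],[0,0,0]],"claw":[60,60,60,60,60,60,60,60]}'
python3 - <<'E'
from bench import *
import cv2,pickle
s=snapshot("wrist"); pickle.dump(s,open("w1.pkl","wb"))
cv2.imwrite("pics/w1.png",cv2.resize(s["frame"][:,:,::-1],(800,600),interpolation=cv2.INTER_CUBIC)); q=sense();print(q["joint_pos"],q["tool_pos"])
s=snapshot("top"); pickle.dump(s,open("t1.pkl","wb"))
cv2.imwrite("pics/top1z.png",cv2.resize(s["frame"][140:260,170:370,::-1],None,fx=4,fy=4,interpolation=cv2.INTER_CUBIC))
E
```

```text
time: 3.05
tool_pos: [506.3, -185.1, 396.0]
tcp_rot: [-179.7, -21.0, 100.1]
ft_force: [0.7, -1.1, -1.3]
finger_gap: 59.9
[-35.19281174   9.19490483  68.70414354  15.96808312 116.38281419
 -40.02913861] [ 506.56968677 -184.58586146  397.04198673]
```

View pics/w1.png

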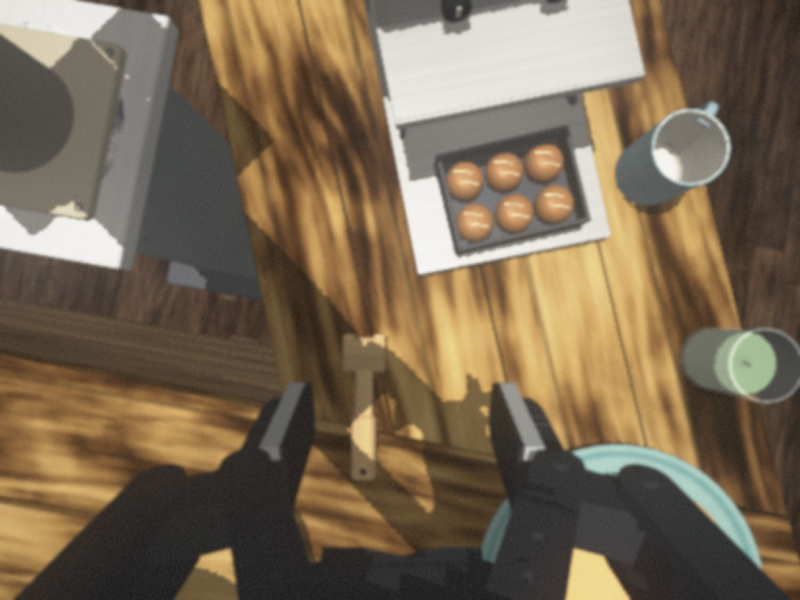

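View pics/top1z.png

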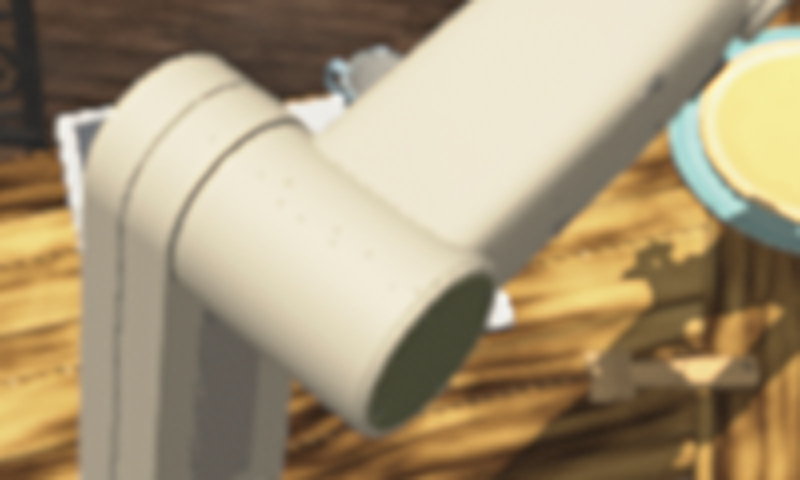

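The wrist view shows the stick at (345–385,337) to (353–374,478) and the pan rim corners at about (435,157), (567,127), (588,222) and (459,252). The landing's front corners are at (419,275) and (609,238). I'll enlarge it to read the corners more precisely.

```bash
python3 - <<'E'
import pickle,cv2
f=pickle.load(open("w1.pkl","rb"))["frame"][:,:,::-1]
cv2.imwrite("pics/w1p.png",cv2.resize(f[40:185,240:425],None,fx=4,fy=4,interpolation=cv2.INTER_CUBIC))
cv2.imwrite("pics/w1s.png",cv2.resize(f[205:315,205:265],None,fx=5,fy=5,interpolation=cv2.INTER_CUBIC))
E
```

```text
(no output)
```

View pics/w1p.png

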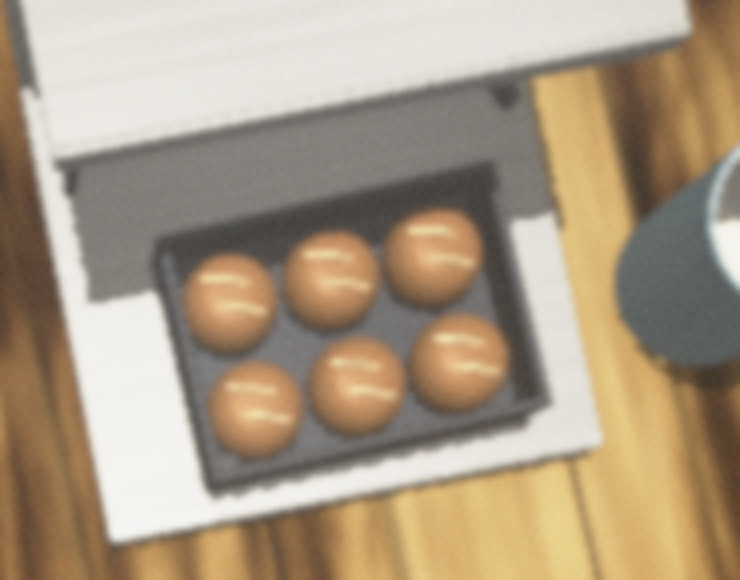

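View pics/w1s.png

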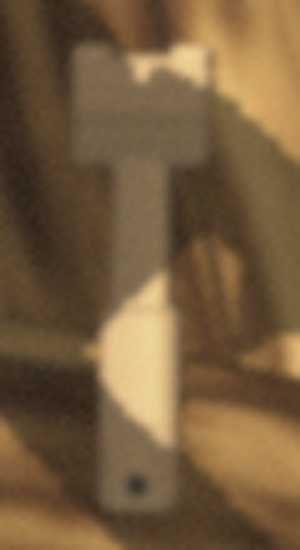

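```bash
cat > fit1.py <<'E'
from h import *
import pickle
w=pickle.load(open("w1.pkl","rb"))
np.set_printoptions(suppress=True,precision=2)
pz=lambda L:[((u+.5)/4-.5+240,(v+.5)/4-.5+40) for u,v in L]
kz=lambda L:[((u+.5)/5-.5+205,(v+.5)/5-.5+205) for u,v in L]
o,r=fit([(w,[(-216,115,20),(-216,-115,20),(-90,115,134),(-90,-115,134)],pz([(110,543),(602,447),(60,164),(690,40)]))],[538,139,1.95])
print("oven",o[:2],np.degrees(o[2]));print(r.T)
p,r=fit([(w,[(55,75,56),(55,-75,56),(-55,-75,56),(-55,75,56)],pz([(157,243),(495,163),(551,403),(208,487)]))],[599,4,1.95])
print("pan",p[:2],np.degrees(p[2]));print(r.T)
k,r=fit([(w,[(85,25,18),(85,-25,18),(-85,14,18),(-85,-14,18)],kz([(73,45),(211,47),(100,510),(177,513)]))],[475,-267,1.75])
print("stick",k[:2],np.degrees(k[2]));print(r.T)
dl=p[:2]-o[:2];c,si=np.cos(o[2]),np.sin(o[2]);print("pan in oven",c*dl[0]+si*dl[1],-si*dl[0]+c*dl[1],np.degrees(p[2]-o[2]))
E
python3 fit1.py
```

```text
oven [542.3  141.11] 110.42513215458918
[[ 0.45  1.31 -0.05 -2.09]
 [-1.93 -0.34  0.04  2.99]]
pan [594.95   2.21] 112.94609794274939
[[-0.99 -0.39  0.58  0.67]
 [-1.08 -0.31  1.73  0.15]]
stick [ 475.18 -267.88] 99.8459200343586
[[ 0.14 -0.08 -0.07  0.01]
 [-0.4  -0.65  0.79  0.29]]
pan in oven -148.53577894282233 -0.8681227284815236 2.5209657881602103
```

```bash
cat >> fit1.py <<'E'
print("---")
s=pickle.load(open("s0.pkl","rb"));t=pickle.load(open("t1.pkl","rb"))
print(np.array(w["extrinsics"])[:3,3])
sz=lambda L:[((u+.5)/4-.5+135,(v+.5)/4-.5+110) for u,v in L]
tz=lambda L:[((u+.5)/4-.5+170,(v+.5)/4-.5+140) for u,v in L]
O=[(s,[(-216,115,20),(-216,-115,20),(0,115,201),(0,-115,201),(200,-115,201),(200,115,201)],sz([(297,383),(460,523),(442,150),(620,276),(752,155),(578,42)])),
 (t,[(-216,-115,20),(-216,115,20),(0,-115,201),(200,-115,201)],tz([(455,155),(513,322),(252,84),(57,118)])),
 (w,[(-216,115,20),(-216,-115,20),(-90,115,134),(-90,-115,134)],pz([(110,543),(602,447),(60,164),(690,40)]))]
P=[(s,[(-55,75,56),(55,75,56),(55,-75,56),(-55,-75,56)],sz([(338,385),(408,318),(520,405),(445,480)])),
 (t,[(-55,-75,56)],tz([(443,162)])),(w,[(55,75,56),(55,-75,56),(-55,-75,56),(-55,75,56)],pz([(157,243),(495,163),(551,403),(208,487)]))]
o,r=fit(O,[538,139,1.95]);print("oven",o[:2],np.degrees(o[2]));print(r.T)
p,r=fit(P,[599,4,1.95]);print("pan",p[:2],np.degrees(p[2]));print(r.T)
dl=p[:2]-o[:2];c,si=np.cos(o[2]),np.sin(o[2]);print("pan in oven",c*dl[0]+si*dl[1],-si*dl[0]+c*dl[1],np.degrees(p[2]-o[2]))
E
python3 -c "
from bench import *
import pickle;pickle.dump(snapshot('side'),open('s0.pkl','wb'))"
python3 fit1.py
```

```text
oven [542.3  141.11] 110.42513215458918
[[ 0.45  1.31 -0.05 -2.09]
 [-1.93 -0.34  0.04  2.99]]
pan [594.95   2.21] 112.94609794274939
[[-0.99 -0.39  0.58  0.67]
 [-1.08 -0.31  1.73  0.15]]
stick [ 475.18 -267.88] 99.8459200343586
[[ 0.14 -0.08 -0.07  0.01]
 [-0.4  -0.65  0.79  0.29]]
pan in oven -148.53577894282233 -0.8681227284815236 2.5209657881602103
---
[ 502.21 -157.28  559.6 ]
oven [539.26 139.95] 111.28201594252519
[[-0.46  0.09 -0.11  0.87  1.99  0.42 -0.17  0.27  0.46 -0.43  0.61  1.11
  -1.12 -3.61]
 [-0.16  0.49 -1.4   0.61 -0.08 -1.87 -0.42  0.05 -1.43 -0.97 -1.01 -1.26
   1.42  2.08]]
pan [595.75   2.57] 113.13559946439436
[[-1.98 -0.14  0.11 -0.34  2.01 -0.56 -0.04  1.14  1.31]
 [-0.41 -1.12 -1.6  -1.55 -0.64 -1.04 -0.54  1.45  0.14]]
pan in oven -148.51461875513837 -2.7674977215354772 1.853583521869172
```

```bash
cat >> h.py <<'E'
def Rt(yaw,lean):  # tool x forward along yaw, z down+forward
    return (R.from_euler('z',yaw,degrees=True)*R.from_euler('x',180,degrees=True)*R.from_euler('y',lean,degrees=True))
def to(target,yaw=None,lean=None):
    from bench import sense
    q=sense(); Rc=R.from_euler('xyz',q["tcp_rot"],degrees=True)
    d=np.array(target)-q["tool_pos"]
    print("t",q["time"],"pos",q["tool_pos"].round(1),"rot",q["tcp_rot"].round(1),"F",q["ft_force"].round(1),"gap",round(q["finger_gap"],1))
    if yaw is not None:
        Rg=Rt(yaw,lean); rv=(Rc.inv()*Rg).as_rotvec(); print("rotvec",rv.round(3),"lin after rot",Rg.inv().apply(d).round(1))
    else: print("lin tool",Rc.inv().apply(d).round(1))
E
python3 -c "
from h import *
to((485.9,-328.6,80),100,35)
to((485.9,-328.6,8),100,35)"
```

```text
t 3.2 pos [ 506.9 -183.   399.3] rot [180.  -20.5 100.4] F [-0.1  0.7 -0.1] gap 59.7
rotvec [-0.003  0.253  0.006] lin after rot [-297.6  -45.9  181.4]
t 3.2 pos [ 506.9 -183.   399.3] rot [180.  -20.5 100.4] F [-0.1  0.7 -0.1] gap 59.7
rotvec [-0.003  0.253  0.006] lin after rot [-338.9  -45.9  240.4]
```

```bash
python3 -m creep '{"translation":[[0,0,0],[0,0,0],[-42,-6.5,26],[-42,-6.5,26],[-42,-6.5,26],[-42,-6.5,26],[-42,-6.5,26],[-42,-6.5,26],[-45,-6.5,26],[0,0,0]],"rotation":[[0,0.127,0],[0,0.127,0.005],[0,0,0],[0,0,0],[0,0,0],[0,0,0],[0,0,0],[0,0,0],[0,0,0],[0,0,0]],"claw":[60,60,55,55,55,55,55,55,55,55]}'
python3 - <<'E'
from bench import *
import cv2,pickle
from h import to
to((485.9,-328.6,8),100,35)
s=snapshot("wrist"); pickle.dump(s,open("w2.pkl","wb"))
cv2.imwrite("pics/w2.png",cv2.resize(s["frame"][:,:,::-1],(800,600),interpolation=cv2.INTER_CUBIC))
E
```

```text
time: 4.2
tool_pos: [482.2, -323.7, 73.9]
tcp_rot: [-179.3, -35.6, 99.7]
ft_force: [-0.2, 0.7, -1.5]
finger_gap: 54.9
t 4.2 pos [ 482.2 -323.7   73.9] rot [-179.3  -35.6   99.7] F [-0.2  0.7 -1.5] gap 54.9
rotvec [-0.01  -0.01  -0.004] lin after rot [-42.3   2.8  50.9]
```

View pics/w2.png

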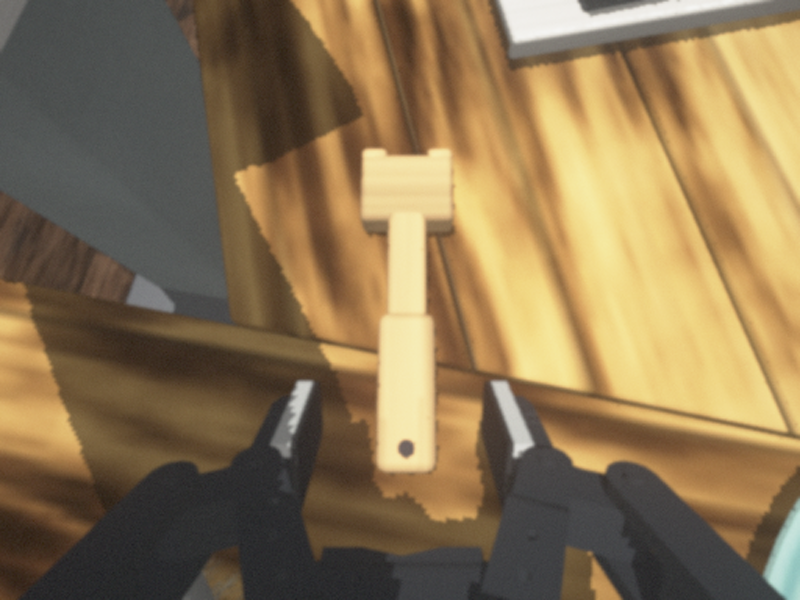

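The stick is centred between the open fingers and lines up with the tool: nose horns at (363,150) and (451,150), tail at (377–436,471).

```bash
python3 - <<'E'
from h import *
import pickle
w=pickle.load(open("w2.pkl","rb"))
z=lambda L:[((u+.5)/1.5625-.5,(v+.5)/1.5625-.5) for u,v in L]
k,r=fit([(w,[(85,25,18),(85,-25,18),(-85,14,18),(-85,-14,18)],z([(363,151),(452,151),(377,471),(436,471)]))],[475,-267,1.75])
print(k[:2],np.degrees(k[2]));print(r.round(1).T)
u=np.array([np.cos(k[2]),np.sin(k[2])])
g=k[:2]-62*u; print(g)
to((*g,8),np.degrees(k[2]),35)
E
```

```text
[ 474.61008966 -267.62611352] 99.82547345856555
[[-0.5  0.4 -1.   1. ]
 [-3.3 -3.4  0.6  0.9]]
[ 485.19024027 -328.71670538]
t 4.25 pos [ 484.1 -323.8   78.3] rot [-179.5  -35.4   99.9] F [-0.5  1.4  0.8] gap 54.8
rotvec [-0.009 -0.007  0.001] lin after rot [-44.4   0.3  54.7]
```

```bash
python3 -m creep '{"translation":[[-12,0,14],[-12,0,14],[-12,0,14],[0,0,0],[0,0,0]],"rotation":[[0,0,0],[0,0,0],[0,0,0],[0,0,0],[0,0,0]],"claw":[55,55,55,55,55]}'
python3 -c "
from h import *
to((485.4,-328.6,8),100,35)"; python3 -m creep '{"translation":[[0,0,0]],"rotation":[[0,0,0]],"claw":[55]}'; python3 -c "
from h import *
to((485.4,-328.6,8),100,35)"
```

```text
time: 4.75
tool_pos: [486.2, -330.5, 26.4]
tcp_rot: [-179.8, -35.2, 100.0]
ft_force: [0.1, -0.5, 0.3]
finger_gap: 54.7
t 4.75 pos [ 486.2 -330.5   26.4] rot [-179.8  -35.2  100. ] F [ 0.1 -0.5  0.3] gap 54.7
rotvec [-0.004 -0.004  0.   ] lin after rot [-8.9 -0.4 16.2]
time: 4.85
tool_pos: [486.7, -331.3, 27.5]
tcp_rot: [-179.9, -35.1, 100.1]
ft_force: [0.3, -0.4, 0.7]
finger_gap: 55.2
t 4.85 pos [ 486.7 -331.3   27.5] rot [-179.9  -35.1  100.1] F [ 0.3 -0.4  0.7] gap 55.2
rotvec [-0.003 -0.002  0.001] lin after rot [-8.8 -0.8 17.6]
```

```bash
python3 -m creep '{"translation":[[-4,-0.6,8],[-4.5,0,8],[0,0,0],[0,0,0]],"rotation":[[0,0,0],[0,0,0],[0,0,0],[0,0,0]],"claw":[55,55,55,55]}'
python3 - <<'E'
from bench import *
import cv2,pickle
from h import to
to((485.4,-328.6,8),100,35)
s=snapshot("wrist"); pickle.dump(s,open("w3.pkl","wb"))
cv2.imwrite("pics/w3.png",cv2.resize(s["frame"][:,:,::-1],(800,600),interpolation=cv2.INTER_CUBIC))
E
```

```text
time: 5.25
tool_pos: [484.9, -328.4, 8.1]
tcp_rot: [-179.8, -35.2, 100.0]
ft_force: [0.2, 0.4, -0.3]
finger_gap: 54.7
t 5.25 pos [ 484.9 -328.4    8.1] rot [-179.8  -35.2  100. ] F [ 0.2  0.4 -0.3] gap 54.7
rotvec [-0.004 -0.004 -0.   ] lin after rot [-0.3  0.4 -0.1]
```

View pics/w3.png

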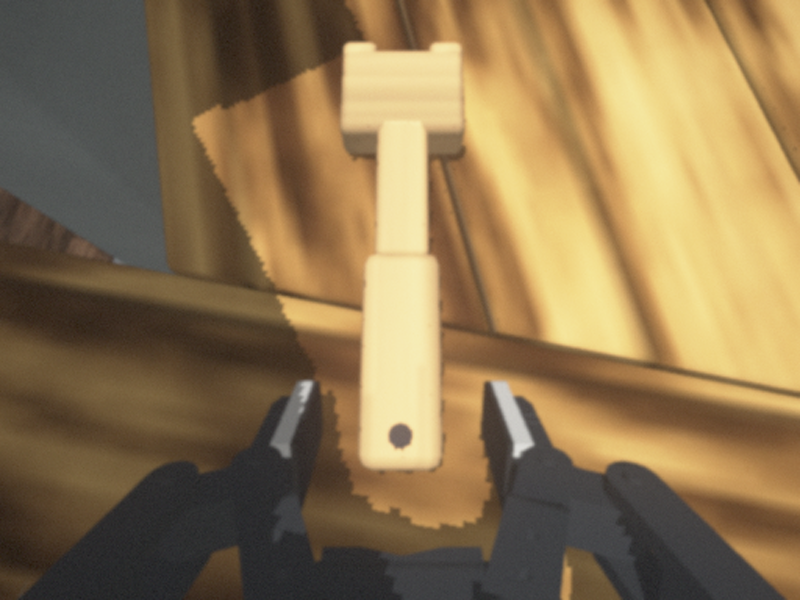

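The fingers straddle the rear of the handle at tips row 380, and the tail is at row 470. I'll shift 4 mm toward the nose and close.

```bash
python3 -m creep '{"translation":[[3.3,0.3,2.3],[0,0,0],[0,0,0],[0,0,0],[0,0,0],[0,0,0],[0,0,0],[0,0,0]],"rotation":[[0,0,0],[0,0,0],[0,0,0],[0,0,0],[0,0,0],[0,0,0],[0,0,0],[0,0,0]],"claw":[45,20,20,20,20,20,20,20]}' 90
python3 -c "
from h import *
to((485.4,-328.6,8),100,35)"
```

```text
time: 6.1
tool_pos: [485.2, -325.1, 9.3]
tcp_rot: [-179.9, -35.1, 100.0]
ft_force: [0.7, -0.4, 6.1]
finger_gap: 25.5
t 6.1 pos [ 485.2 -325.1    9.3] rot [-179.9  -35.1  100. ] F [ 0.7 -0.4  6.1] gap 25.5
rotvec [-0.003 -0.003  0.001] lin after rot [-3.6 -0.4 -0.9]
```

```bash
python3 -m creep '{"translation":[[5.7,0,-8.2],[11.5,0,-16.4],[17.2,0,-24.6],[0,0,0],[0,0,0],[0,0,0]],"rotation":[[0,0,0],[0,0,0],[0,0,0],[0.056,0,-0.079],[0.056,0,-0.079],[0,0,0]],"claw":[20,20,20,20,20,20]}'
python3 - <<'E'
from bench import *
import cv2,pickle
from h import *
f=np.array([np.cos(np.radians(111.1)),np.sin(np.radians(111.1))]);l=np.array([-f[1],f[0]])
T=np.array([539.5,140])-375*f-2*l
to((*T,69),111.1,35)
s=snapshot("wrist"); pickle.dump(s,open("w4.pkl","wb"))
cv2.imwrite("pics/w4.png",cv2.resize(s["frame"][:,:,::-1],(800,600),interpolation=cv2.INTER_CUBIC))
s=snapshot("side"); pickle.dump(s,open("s4.pkl","wb"))
cv2.imwrite("pics/s4.png",cv2.resize(s["frame"][110:260,125:325,::-1],None,fx=4,fy=4,interpolation=cv2.INTER_CUBIC))
E
```

```text
time: 6.7
tool_pos: [486.4, -324.8, 70.3]
tcp_rot: [-179.8, -35.1, 111.3]
ft_force: [0.3, -0.2, -1.4]
finger_gap: 25.8
t 6.7 pos [ 486.4 -324.8   70.3] rot [-179.8  -35.1  111.3] F [ 0.3 -0.2 -1.4] gap 25.8
rotvec [-0.005 -0.002  0.003] lin after rot [ 31.6 218.9  23.7]
```

View pics/w4.png

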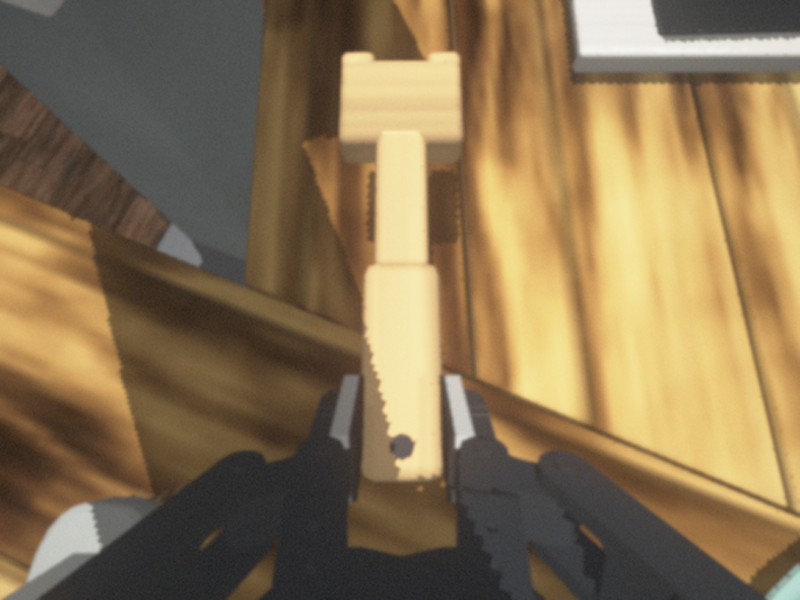

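View pics/s4.png

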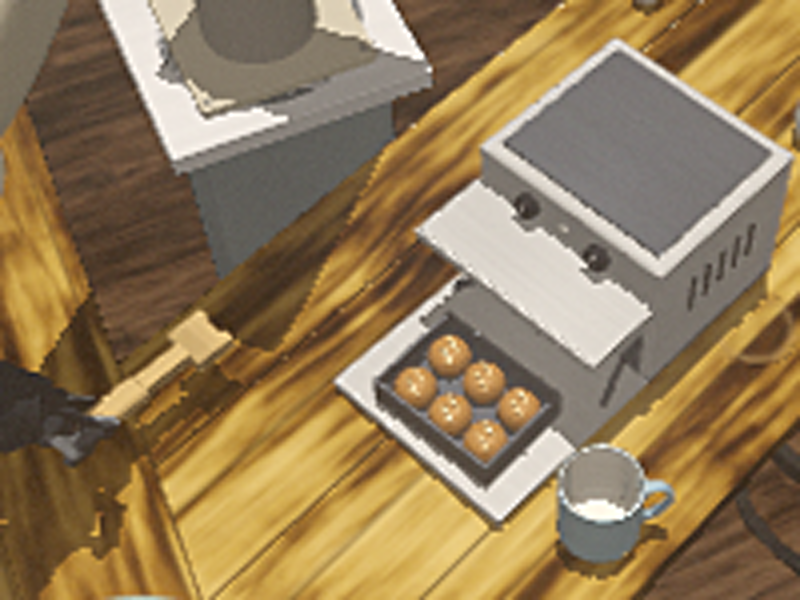

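```bash
python3 -m creep '{"translation":[[6.3,43.8,4.7],[6.3,43.8,4.7],[6.3,43.8,4.7],[6.3,43.8,4.7],[6.3,43.8,4.7],[0,0,0],[0,0,0]],"rotation":[[0,0,0],[0,0,0],[0,0,0],[0,0,0],[0,0,0],[0,0,0],[0,0,0]],"claw":[20,20,20,20,20,20,20]}'
python3 - <<'E'
from bench import *
import cv2,pickle
from h import *
f=np.array([np.cos(np.radians(111.1)),np.sin(np.radians(111.1))]);l=np.array([-f[1],f[0]])
T=np.array([539.5,140])-375*f-2*l
to((*T,69),111.1,35);print(sense()["joint_pos"].round(0))
s=snapshot("wrist"); pickle.dump(s,open("w5.pkl","wb"))
cv2.imwrite("pics/w5.png",cv2.resize(s["frame"][:,:,::-1],(800,600),interpolation=cv2.INTER_CUBIC))
E
```

```text
time: 7.5
tool_pos: [674.9, -208.3, 66.1]
tcp_rot: [-179.7, -35.3, 111.0]
ft_force: [-0.5, -0.2, -2.0]
finger_gap: 25.2
t 7.5 pos [ 674.9 -208.3   66.1] rot [-179.7  -35.3  111. ] F [-0.5 -0.2 -2. ] gap 25.2
rotvec [-0.005 -0.005 -0.001] lin after rot [ 0.6  1.  -3.2]
[-32.  59.  40.  21. 109. -51.]
```

View pics/w5.png

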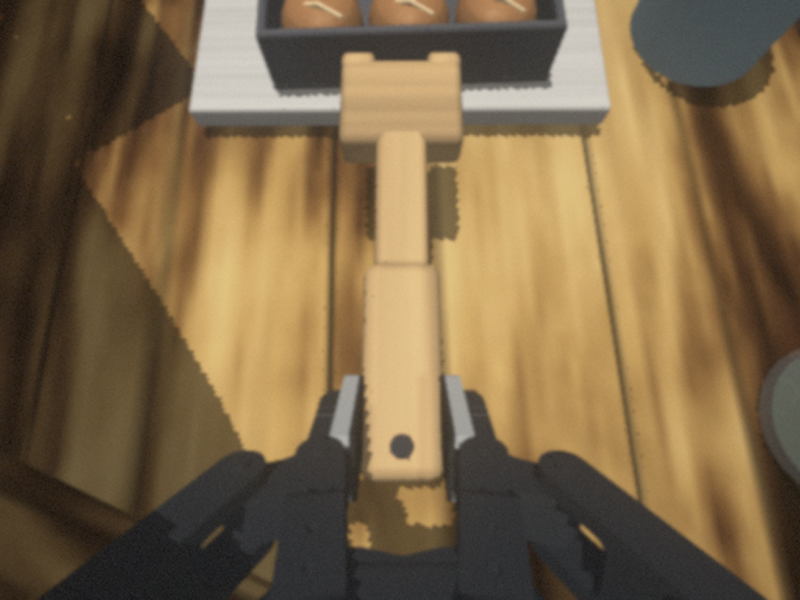

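```bash
python3 -m creep '{"translation":[[-6,0,8.5],[-6,0,8.5],[-6,0,8.5],[0,0,0],[0,0,0],[0,0,0]],"rotation":[[0,0,0],[0,0,0],[0,0,0],[0,0,0],[0,0,0],[0,0,0]],"claw":[20,20,20,20,20,20]}'
cat > look.py <<'E'
import sys
from bench import *
import cv2,pickle
from h import *
yo=np.radians(111.1);O=np.array([539.5,140])
f=np.array([np.cos(yo),np.sin(yo)]);l=np.array([-f[1],f[0]])
q=sense();d=q["tool_pos"][:2]-O
print("t",q["time"],"TCP oven x %.1f y %.1f z %.1f"%(d@f,d@l,q["tool_pos"][2]),"rot",q["tcp_rot"].round(1),"F feed %.1f left %.1f up %.1f"%(q["ft_force"][:2]@f,q["ft_force"][:2]@l,q["ft_force"][2]),"gap",round(q["finger_gap"],1),"q",q["joint_pos"].round(0))
n=sys.argv[1] if len(sys.argv)>1 else None
for c in sys.argv[2:]:
    s=snapshot(c); pickle.dump(s,open(f"{c}_{n}.pkl","wb"))
    im=s["frame"][:,:,::-1]
    if c=="side": im=cv2.resize(im[110:260,125:325],None,fx=4,fy=4,interpolation=cv2.INTER_CUBIC)
    elif c=="top": im=cv2.resize(im[140:260,170:370],None,fx=4,fy=4,interpolation=cv2.INTER_CUBIC)
    else: im=cv2.resize(im,(800,600),interpolation=cv2.INTER_CUBIC)
    cv2.imwrite(f"pics/{c}_{n}.png",im)
E
python3 look.py a side wrist
```

```text
time: 8.15
tool_pos: [675.0, -209.4, 36.2]
tcp_rot: [-179.8, -35.2, 111.1]
ft_force: [0.0, -0.4, -1.0]
finger_gap: 25.6
t 8.15 TCP oven x -374.7 y -0.7 z 36.2 rot [-179.8  -35.2  111.1] F feed -0.3 left 0.1 up -1.0 gap 25.6 q [-32.  60.  41.  21. 107. -52.]
```

View pics/side_a.png

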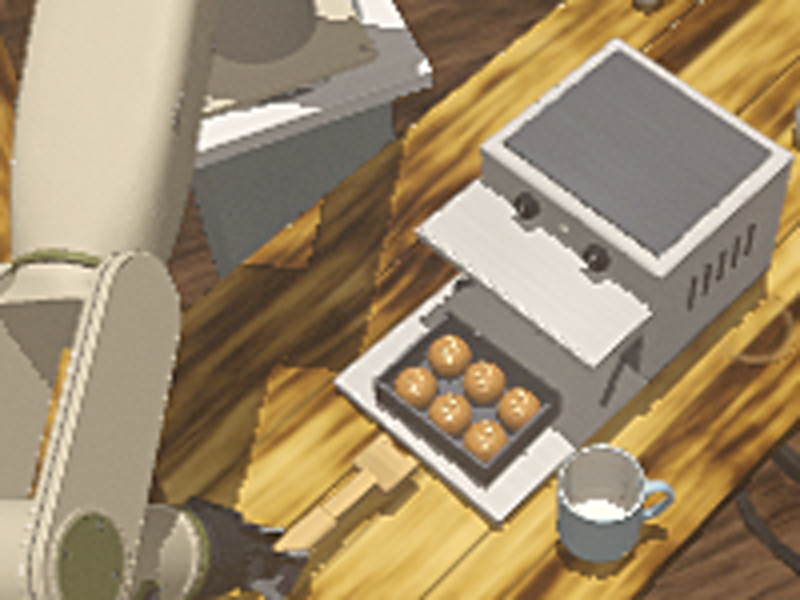

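View pics/wrist_a.png

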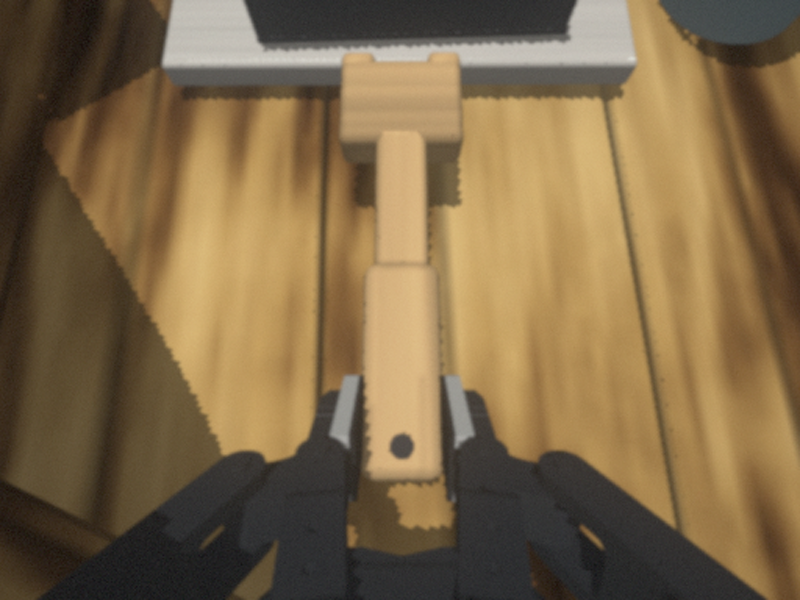

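```bash
python3 -m creep '{"translation":[[-2,3,2.9],[8.2,0,5.7],[8.2,0,5.7],[0,0,0],[0,0,0]],"rotation":[[0,0,0],[0,0,0],[0,0,0],[0,0,0],[0,0,0]],"claw":[20,20,20,20,20]}'
python3 look.py b side wrist
```

```text
time: 8.75
tool_pos: [670.7, -189.4, 32.6]
tcp_rot: [-179.8, -35.2, 111.1]
ft_force: [-0.5, -0.3, -1.4]
finger_gap: 25.4
t 8.75 TCP oven x -354.5 y -3.8 z 32.6 rot [-179.8  -35.2  111.1] F feed -0.1 left 0.6 up -1.4 gap 25.4 q [-31.  58.  45.  21. 105. -51.]
```

View pics/side_b.png

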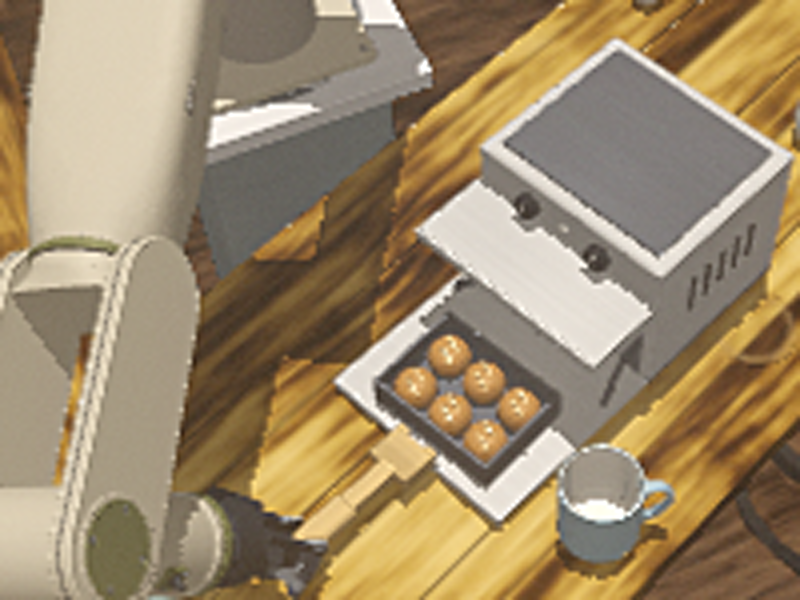

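View pics/wrist_b.png

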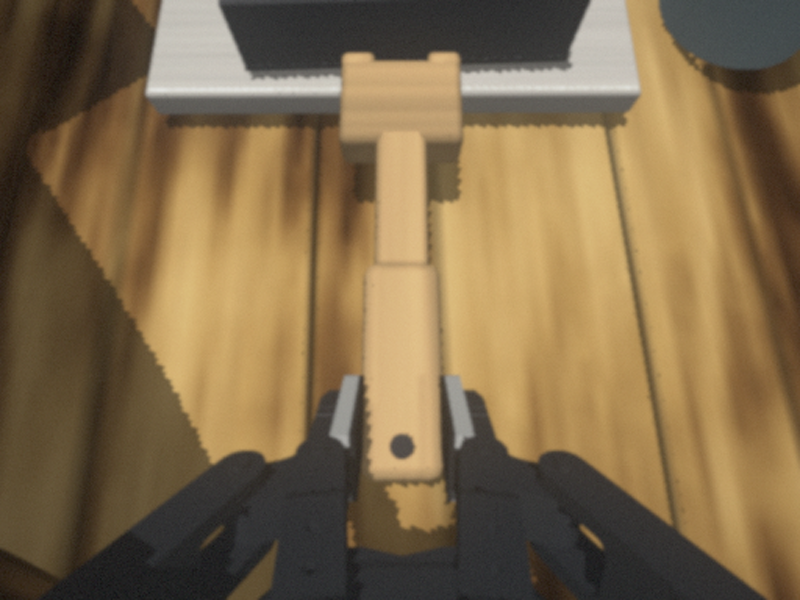

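```bash
python3 -m creep '{"translation":[[2.9,0,2],[2.9,0,2],[4.1,0,2.9],[5.7,0,4],[5.7,0,4],[5.7,0,4],[5.7,0,4],[5.7,0,4],[5.7,0,4],[5.7,0,4]],"rotation":[[0,0,0],[0,0,0],[0,0,0],[0,0,0],[0,0,0],[0,0,0],[0,0,0],[0,0,0],[0,0,0],[0,0,0]],"claw":[20,20,20,20,20,20,20,20,20,20]}'
python3 look.py c side wrist
```

```text
time: 9.85
tool_pos: [648.2, -132.2, 32.6]
tcp_rot: [-179.8, -35.2, 111.1]
ft_force: [1.4, -2.4, -0.4]
finger_gap: 24.9
t 9.85 TCP oven x -293.1 y -3.4 z 32.6 rot [-179.8  -35.2  111.1] F feed -2.8 left -0.5 up -0.4 gap 24.9 q [-28.  50.  57.  22. 100. -51.]
```

View pics/side_c.png

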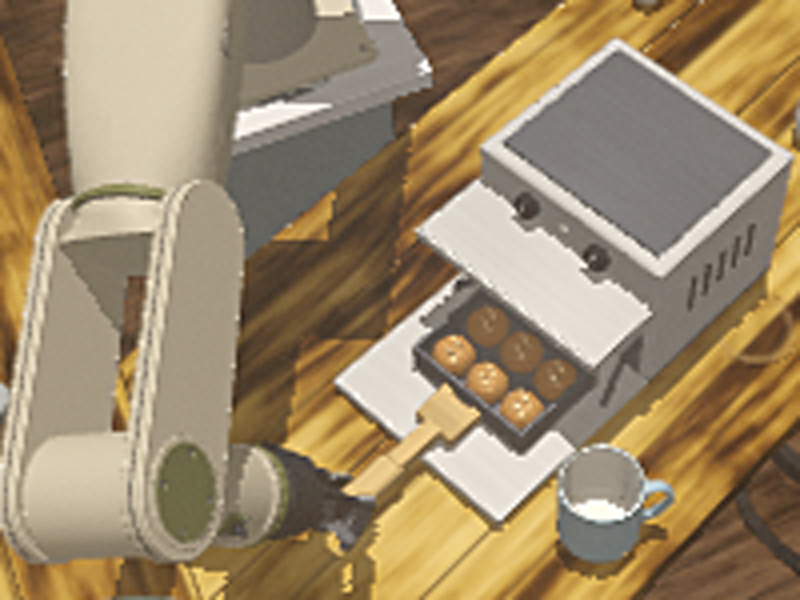

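View pics/wrist_c.png

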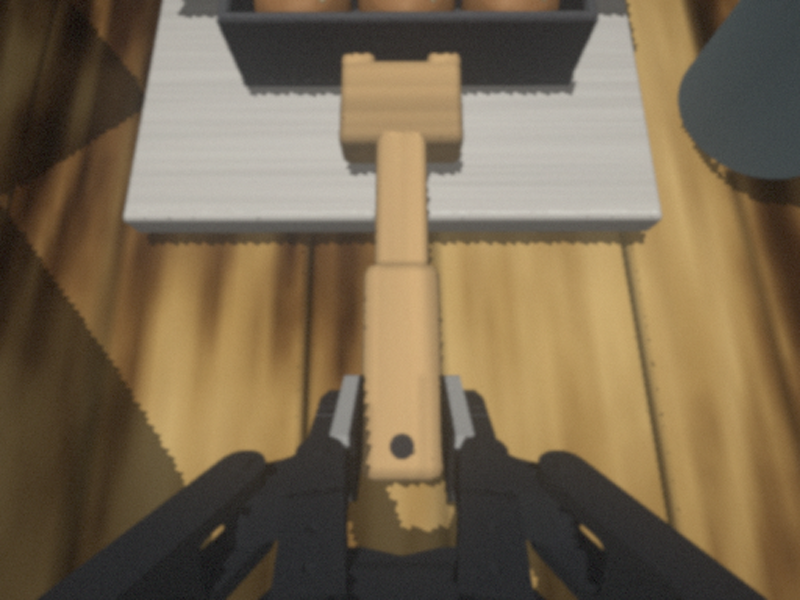

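```bash
python3 -m creep '{"translation":[[4.9,-0.2,3.44],[4.9,-0.2,3.44],[4.9,-0.2,3.44],[4.9,-0.2,3.44],[4.9,-0.2,3.44],[4.9,-0.2,3.44],[4.9,-0.2,3.44]],"rotation":[[0,0,0],[0,0,0],[0,0,0],[0,0,0],[0,0,0],[0,0,0],[0,0,0]],"claw":[20,20,20,20,20,20,20]}'
python3 look.py d side wrist
```

```text
time: 10.65
tool_pos: [631.7, -94.6, 32.6]
tcp_rot: [-179.8, -35.1, 111.1]
ft_force: [1.4, -5.8, -1.8]
finger_gap: 25.4
t 10.65 TCP oven x -252.1 y -1.6 z 32.6 rot [-179.8  -35.1  111.1] F feed -5.9 left 0.8 up -1.8 gap 25.4 q [-26.  46.  64.  23.  97. -50.]
```

View pics/side_d.png

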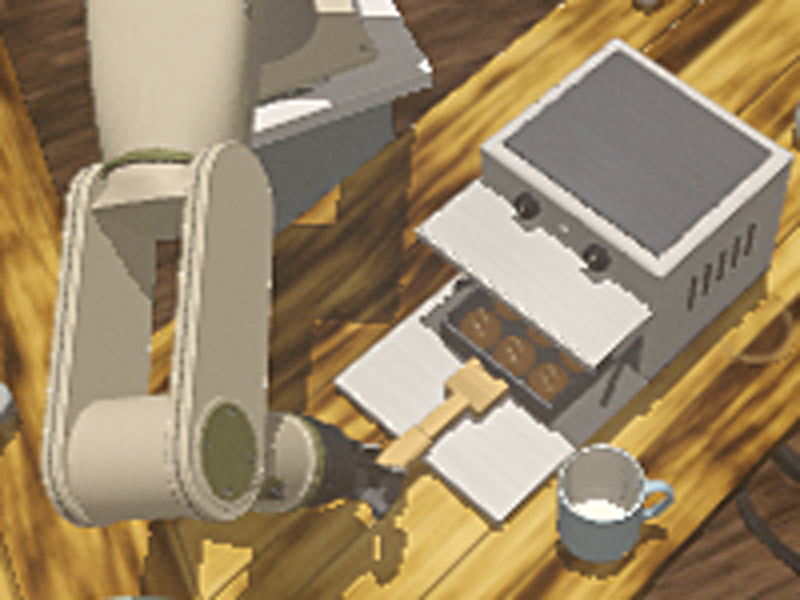

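View pics/wrist_d.png

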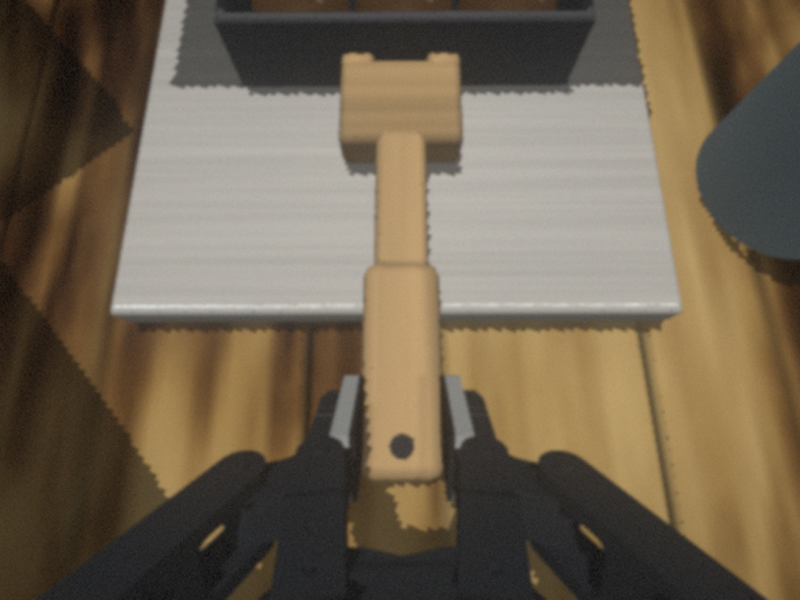

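```bash
python3 -m creep '{"translation":[[4.1,0,2.87],[4.1,0,2.87],[4.1,0,2.87],[4.1,0,2.87]],"rotation":[[0,0,0],[0,0,0],[0,0,0],[0,0,0]],"claw":[20,20,20,20]}'
python3 look.py; python3 -m creep '{"translation":[[4.1,0,2.87],[4.1,0,2.87],[4.1,0,2.87],[4.1,0,2.87],[4.1,0,2.87],[4.1,0,2.87]],"rotation":[[0,0,0],[0,0,0],[0,0,0],[0,0,0],[0,0,0],[0,0,0]],"claw":[20,20,20,20,20,20]}'
python3 look.py e side wrist
```

```text
time: 11.15
tool_pos: [624.5, -75.2, 32.7]
tcp_rot: [-179.8, -35.2, 111.1]
ft_force: [-0.2, -3.2, -0.9]
finger_gap: 25.5
t 11.15 TCP oven x -231.4 y -1.8 z 32.7 rot [-179.8  -35.2  111.1] F feed -3.0 left 1.3 up -0.9 gap 25.5 q [-25.  44.  67.  24.  96. -49.]
time: 11.75
tool_pos: [614.1, -48.3, 33.0]
tcp_rot: [-179.8, -35.1, 111.1]
ft_force: [1.1, -9.1, -0.9]
finger_gap: 25.3
t 11.75 TCP oven x -202.5 y -1.8 z 33.0 rot [-179.8  -35.1  111.1] F feed -8.9 left 2.2 up -0.9 gap 25.3 q [-23.  41.  71.  24.  94. -49.]
```

View pics/side_e.png

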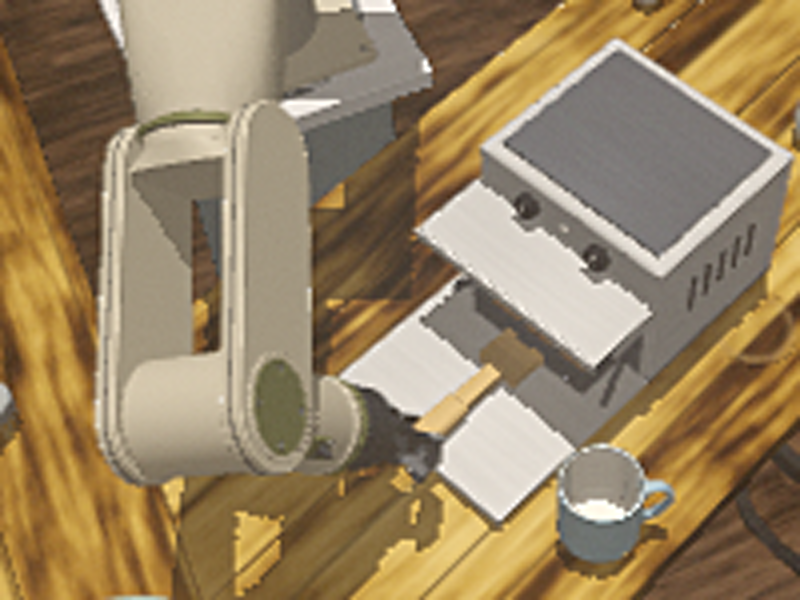

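View pics/wrist_e.png

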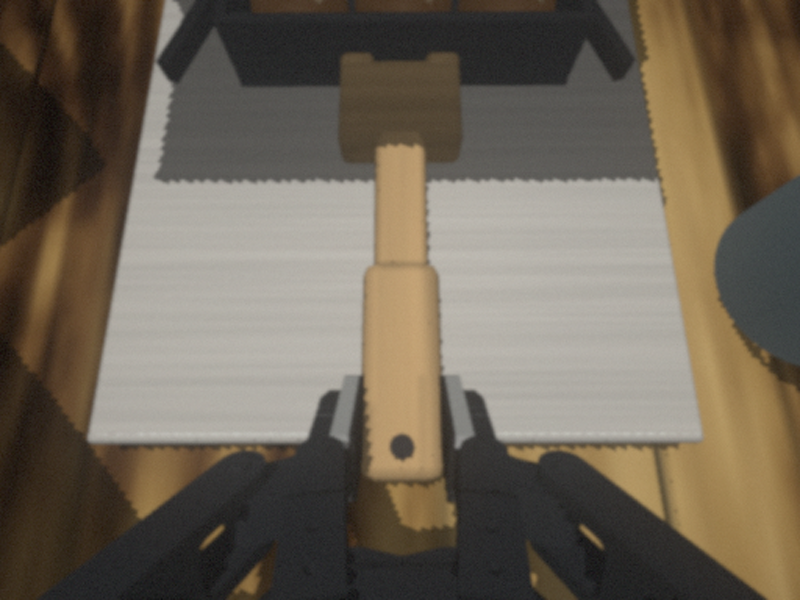

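```bash
python3 -m creep '{"translation":[[4.1,0,2.87],[4.1,0,2.87],[4.1,0,2.87],[4.1,0,2.87]],"rotation":[[0,0,0],[0,0,0],[0,0,0],[0,0,0]],"claw":[20,20,20,20]}'
python3 look.py; python3 -m creep '{"translation":[[4.1,0,2.87],[4.1,0,2.87],[4.1,0,2.87],[4.1,0,2.87]],"rotation":[[0,0,0],[0,0,0],[0,0,0],[0,0,0]],"claw":[20,20,20,20]}'
python3 look.py f side wrist
```

```text
time: 12.25
tool_pos: [606.7, -29.6, 33.0]
tcp_rot: [-179.8, -35.1, 111.1]
ft_force: [1.0, -8.7, -1.1]
finger_gap: 25.3
t 12.25 TCP oven x -182.4 y -1.6 z 33.0 rot [-179.8  -35.1  111.1] F feed -8.5 left 2.2 up -1.1 gap 25.3 q [-22.  39.  74.  25.  93. -48.]
time: 12.65
tool_pos: [599.4, -11.0, 33.0]
tcp_rot: [-179.8, -35.1, 111.1]
ft_force: [0.0, -8.4, -0.5]
finger_gap: 25.2
t 12.65 TCP oven x -162.4 y -1.5 z 33.0 rot [-179.8  -35.1  111.1] F feed -7.9 left 3.0 up -0.5 gap 25.2 q [-21.  37.  77.  25.  91. -47.]
```

View pics/side_f.png

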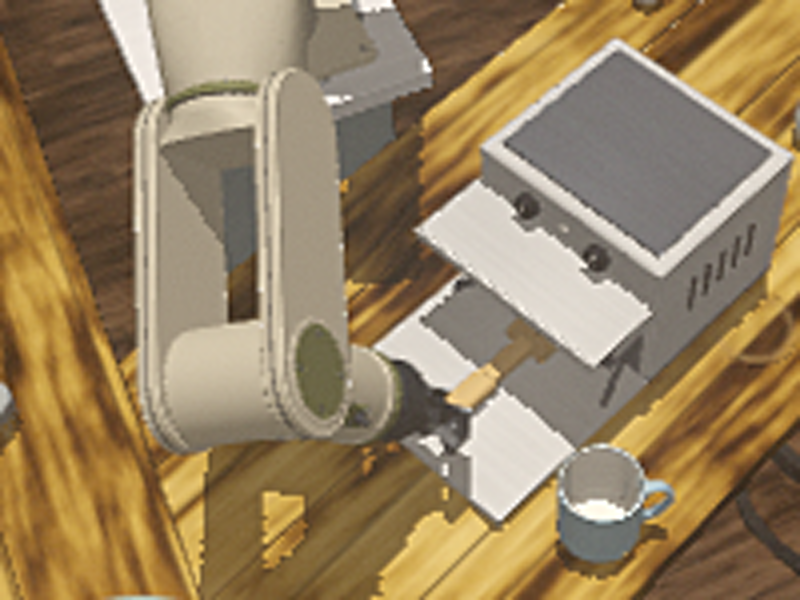

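View pics/wrist_f.png

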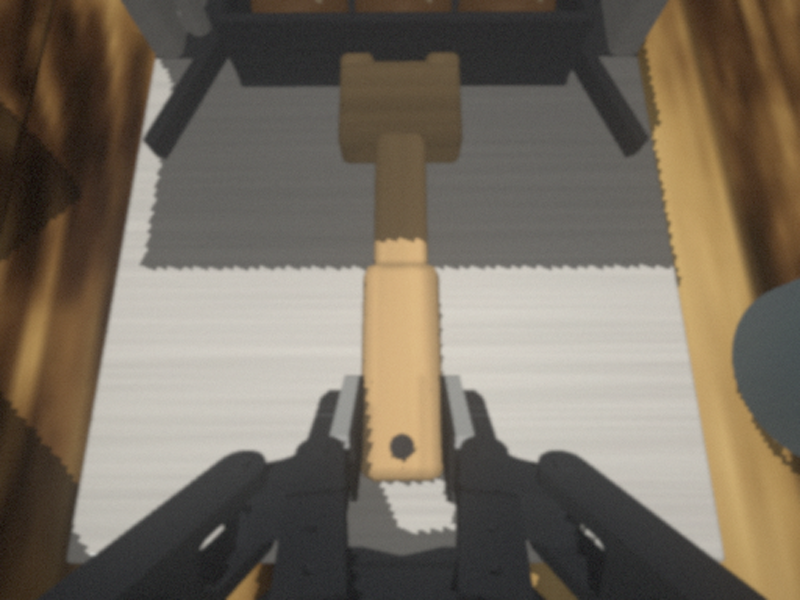

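```bash
python3 -m creep '{"translation":[[4.1,0,2.87],[4.1,0,2.87],[4.1,0,2.87],[3.3,0,2.3],[3.3,0,2.3]],"rotation":[[0,0,0],[0,0,0],[0,0,0],[0,0,0],[0,0,0]],"claw":[20,20,20,20,20]}'
python3 look.py; python3 -m creep '{"translation":[[3.3,0,2.3],[3.3,0,2.3],[3.3,0,2.3],[3.3,0,2.3]],"rotation":[[0,0,0],[0,0,0],[0,0,0],[0,0,0]],"claw":[20,20,20,20]}'
python3 look.py g side wrist
```

```text
time: 13.25
tool_pos: [591.0, 10.5, 33.1]
tcp_rot: [-179.8, -35.1, 111.1]
ft_force: [0.4, -8.5, -0.9]
finger_gap: 25.5
t 13.25 TCP oven x -139.3 y -1.4 z 33.1 rot [-179.8  -35.1  111.1] F feed -8.0 left 2.7 up -0.9 gap 25.5 q [-20.  35.  79.  26.  90. -47.]
time: 13.65
tool_pos: [585.1, 25.5, 33.2]
tcp_rot: [-179.8, -35.1, 111.1]
ft_force: [0.8, -8.6, -1.5]
finger_gap: 25.5
t 13.65 TCP oven x -123.2 y -1.4 z 33.2 rot [-179.8  -35.1  111.1] F feed -8.3 left 2.4 up -1.5 gap 25.5 q [-19.  34.  81.  26.  89. -46.]
```

View pics/side_g.png

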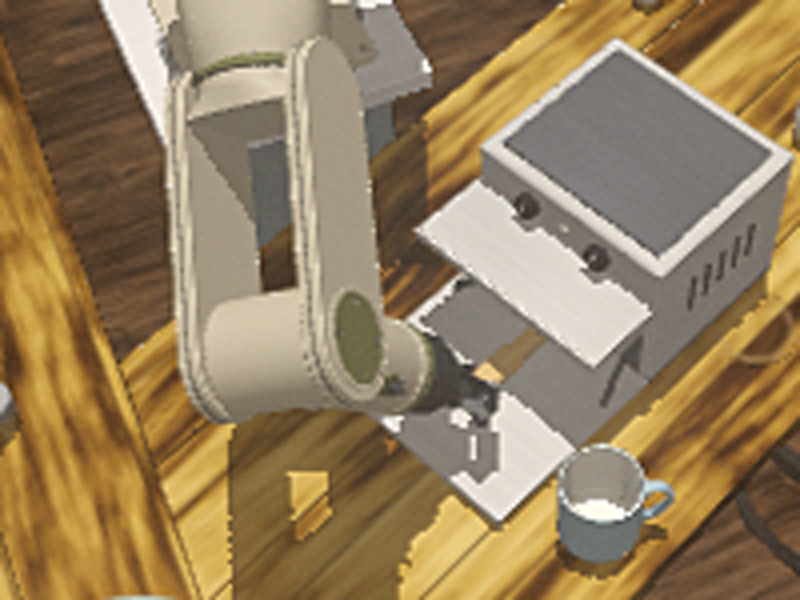

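View pics/wrist_g.png

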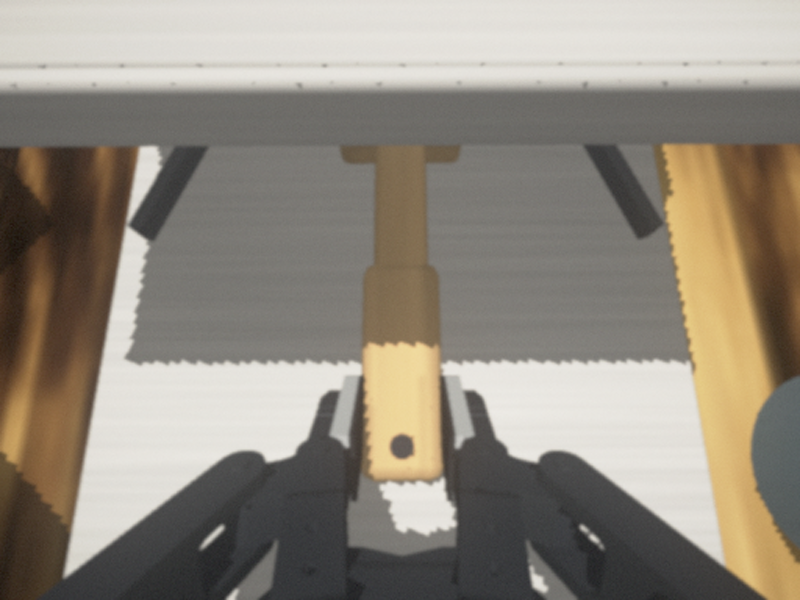

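```bash
for i in 1; do python3 -m creep '{"translation":[[2.46,0,1.72],[2.46,0,1.72],[2.46,0,1.72]],"rotation":[[0,0,0],[0,0,0],[0,0,0]],"claw":[20,20,20]}'; done
python3 look.py;python3 -m creep '{"translation":[[1.64,0,1.15],[1.64,0,1.15],[1.64,0,1.15]],"rotation":[[0,0,0],[0,0,0],[0,0,0]],"claw":[20,20,20]}'
python3 look.py
```

```text
time: 14.05
tool_pos: [581.9, 33.9, 33.2]
tcp_rot: [-179.8, -35.1, 111.1]
ft_force: [1.2, -9.1, -1.7]
finger_gap: 25.4
t 14.05 TCP oven x -114.3 y -1.3 z 33.2 rot [-179.8  -35.1  111.1] F feed -8.9 left 2.2 up -1.7 gap 25.4 q [-18.  33.  82.  26.  89. -46.]
time: 14.35
tool_pos: [579.7, 39.5, 33.2]
tcp_rot: [-179.8, -35.1, 111.1]
ft_force: [0.9, -6.9, -0.6]
finger_gap: 25.2
t 14.35 TCP oven x -108.3 y -1.3 z 33.2 rot [-179.8  -35.1  111.1] F feed -6.8 left 1.6 up -0.6 gap 25.2 q [-18.  33.  83.  26.  88. -45.]
```

```bash
python3 -m creep '{"translation":[[1.64,0,1.15],[1.64,0,1.15]],"rotation":[[0,0,0],[0,0,0]],"claw":[20,20]}'
python3 look.py;python3 -m creep '{"translation":[[1.64,0,1.15],[1.64,0,1.15]],"rotation":[[0,0,0],[0,0,0]],"claw":[20,20]}'
python3 look.py
```

```text
time: 14.55
tool_pos: [578.2, 43.4, 33.2]
tcp_rot: [-179.8, -35.1, 111.1]
ft_force: [-0.4, -8.1, -1.0]
finger_gap: 25.7
t 14.55 TCP oven x -104.1 y -1.3 z 33.2 rot [-179.8  -35.1  111.1] F feed -7.4 left 3.3 up -1.0 gap 25.7 q [-17.  33.  83.  27.  88. -45.]
time: 14.75
tool_pos: [576.8, 47.1, 33.2]
tcp_rot: [-179.8, -35.1, 111.1]
ft_force: [0.6, -7.7, -1.4]
finger_gap: 25.3
t 14.75 TCP oven x -100.1 y -1.3 z 33.2 rot [-179.8  -35.1  111.1] F feed -7.4 left 2.2 up -1.4 gap 25.3 q [-17.  32.  84.  27.  88. -45.]
```

```bash
python3 -m creep '{"translation":[[1.64,0,1.15],[1.64,0,1.15]],"rotation":[[0,0,0],[0,0,0]],"claw":[20,20]}'
python3 look.py h wrist
```

```text
time: 14.95
tool_pos: [575.0, 51.6, 33.2]
tcp_rot: [-179.8, -35.2, 111.1]
ft_force: [0.8, -12.4, -1.7]
finger_gap: 25.3
t 14.95 TCP oven x -95.2 y -1.3 z 33.2 rot [-179.8  -35.2  111.1] F feed -11.9 left 3.7 up -1.7 gap 25.3 q [-17.  32.  84.  27.  88. -45.]
```

View pics/wrist_h.png

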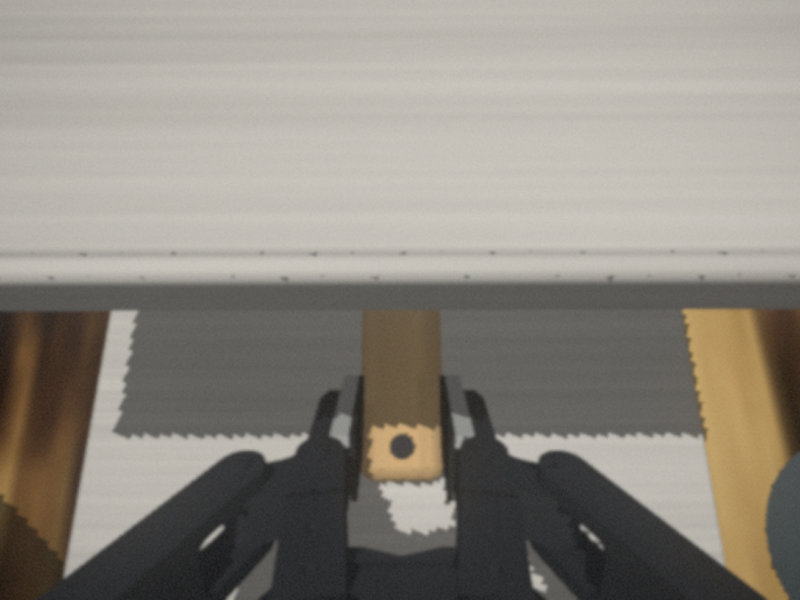

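```bash
python3 -m creep '{"translation":[[1.2,0,0.84],[1.2,0,0.84]],"rotation":[[0,0,0],[0,0,0]],"claw":[20,20]}'
python3 look.py
```

```text
time: 15.2
tool_pos: [575.2, 51.8, 33.2]
tcp_rot: [-179.8, -34.9, 111.1]
ft_force: [2.6, -21.5, -0.6]
finger_gap: 25.3
t 15.2 TCP oven x -95.2 y -1.5 z 33.2 rot [-179.8  -34.9  111.1] F feed -20.9 left 5.3 up -0.6 gap 25.3 q [-17.  32.  84.  27.  87. -45.]
```

```bash
python3 -m creep '{"translation":[[0.82,0,0.57]],"rotation":[[0,0,0]],"claw":[20]}'
python3 look.py;python3 -m creep '{"translation":[[0.82,0,0.57]],"rotation":[[0,0,0]],"claw":[20]}'
python3 look.py; python3 -m creep '{"translation":[[0,0,0],[0,0,0]],"rotation":[[0,0,0],[0,0,0]],"claw":[20,20]}'
python3 look.py i side
```

```text
time: 15.3
tool_pos: [575.2, 51.8, 33.3]
tcp_rot: [-179.8, -34.8, 111.1]
ft_force: [3.0, -24.3, -0.9]
finger_gap: 25.1
t 15.3 TCP oven x -95.1 y -1.5 z 33.3 rot [-179.8  -34.8  111.1] F feed -23.7 left 5.9 up -0.9 gap 25.1 q [-17.  32.  84.  27.  87. -45.]
time: 15.4
tool_pos: [575.2, 51.9, 33.4]
tcp_rot: [-179.9, -34.7, 111.1]
ft_force: [3.1, -28.5, -0.7]
finger_gap: 25.7
t 15.4 TCP oven x -95.1 y -1.6 z 33.4 rot [-179.9  -34.7  111.1] F feed -27.7 left 7.3 up -0.7 gap 25.7 q [-17.  32.  84.  27.  87. -45.]
time: 15.6
tool_pos: [575.2, 51.8, 33.5]
tcp_rot: [-179.9, -34.8, 111.0]
ft_force: [2.1, -25.1, -0.4]
finger_gap: 25.3
t 15.6 TCP oven x -95.1 y -1.6 z 33.5 rot [-179.9  -34.8  111. ] F feed -24.2 left 7.0 up -0.4 gap 25.3 q [-17.  32.  84.  27.  87. -45.]
```

At the stop, the force reached 25–28 N with no motion. I'll ease off, then push again nearer the catch side (+y) to confirm the pan is square and home.

```bash
python3 -m creep '{"translation":[[-4.9,0,-3.44],[-4.9,0,-3.44],[-2.5,0,-1.7],[0,-6,0],[0,-6,0],[0,0,0]],"rotation":[[0,0,0],[0,0,0],[0,0,0],[0,0,0],[0,0,0],[0,0,0]],"claw":[20,20,20,20,20,20]}'
python3 look.py; python3 -m creep '{"translation":[[2.46,0,1.72],[2.46,0,1.72],[1.64,0,1.15]],"rotation":[[0,0,0],[0,0,0],[0,0,0]],"claw":[20,20,20]}'
python3 look.py
```

```text
time: 16.25
tool_pos: [566.6, 37.9, 33.0]
tcp_rot: [-179.7, -35.3, 111.1]
ft_force: [-0.0, 0.2, -1.9]
finger_gap: 25.6
t 16.25 TCP oven x -105.0 y 11.4 z 33.0 rot [-179.7  -35.3  111.1] F feed 0.2 left -0.1 up -1.9 gap 25.6 q [-18.  32.  85.  26.  88. -46.]
time: 16.55
tool_pos: [564.8, 45.7, 33.4]
tcp_rot: [-179.8, -35.2, 111.1]
ft_force: [-0.5, 0.4, -1.6]
finger_gap: 25.5
t 16.55 TCP oven x -97.1 y 10.3 z 33.4 rot [-179.8  -35.2  111.1] F feed 0.5 left 0.4 up -1.6 gap 25.5 q [-18.  31.  86.  27.  88. -46.]
```

```bash
python3 -m creep '{"translation":[[1.64,0,1.15]],"rotation":[[0,0,0]],"claw":[20]}'
python3 look.py; python3 -m creep '{"translation":[[1.64,0,1.15]],"rotation":[[0,0,0]],"claw":[20]}'
python3 look.py
```

```text
time: 16.65
tool_pos: [564.2, 47.4, 33.4]
tcp_rot: [-179.8, -35.2, 111.1]
ft_force: [0.7, -6.6, -1.1]
finger_gap: 25.2
t 16.65 TCP oven x -95.3 y 10.3 z 33.4 rot [-179.8  -35.2  111.1] F feed -6.4 left 1.7 up -1.1 gap 25.2 q [-17.  31.  86.  27.  88. -46.]
time: 16.75
tool_pos: [564.3, 47.5, 33.3]
tcp_rot: [-179.8, -35.0, 111.1]
ft_force: [2.2, -15.2, -0.2]
finger_gap: 25.5
t 16.75 TCP oven x -95.2 y 10.2 z 33.3 rot [-179.8  -35.   111.1] F feed -14.9 left 3.4 up -0.2 gap 25.5 q [-17.  31.  86.  27.  87. -46.]
```

```bash
python3 -m creep '{"translation":[[1.64,0,1.15],[1.2,0,0.8]],"rotation":[[0,0,0],[0,0,0]],"claw":[20,20]}'
python3 look.py
```

```text
time: 16.95
tool_pos: [564.5, 47.7, 33.6]
tcp_rot: [-179.9, -34.7, 111.1]
ft_force: [4.5, -25.5, 0.1]
finger_gap: 25.6
t 16.95 TCP oven x -95.1 y 9.9 z 33.6 rot [-179.9  -34.7  111.1] F feed -25.4 left 5.0 up 0.1 gap 25.6 q [-17.  30.  86.  26.  87. -45.]
```

```bash
python3 -m creep '{"translation":[[-8.2,0,-5.74],[-4.1,0,-2.87],[-1.4,0,2],[0,0,0]],"rotation":[[0,0,0],[0,0,0],[0,0,0],[0,0,0]],"claw":[20,20,20,20]}'
python3 look.py; python3 -m creep '{"translation":[[-4.1,0,-2.87],[-4.1,0,-2.87],[-4.1,0,-2.87],[-4.1,0,-2.87],[-4.1,0,-2.87],[-4.1,0,-2.87],[-4.1,0,-2.87]],"rotation":[[0,0,0],[0,0,0],[0,0,0],[0,0,0],[0,0,0],[0,0,0],[0,0,0]],"claw":[20,20,20,20,20,20,20]}'
python3 look.py
```

```text
time: 17.35
tool_pos: [567.2, 38.6, 30.3]
tcp_rot: [-179.7, -35.3, 111.1]
ft_force: [0.5, -0.0, -1.1]
finger_gap: 25.5
t 17.35 TCP oven x -104.5 y 10.7 z 30.3 rot [-179.7  -35.3  111.1] F feed -0.2 left -0.4 up -1.1 gap 25.5 q [-18.  32.  85.  26.  88. -46.]
time: 18.05
tool_pos: [580.5, 5.0, 30.8]
tcp_rot: [-179.8, -35.2, 111.1]
ft_force: [-1.3, 0.3, -2.0]
finger_gap: 25.3
t 18.05 TCP oven x -140.7 y 10.3 z 30.8 rot [-179.8  -35.2  111.1] F feed 0.8 left 1.1 up -2.0 gap 25.3 q [-20.  35.  81.  25.  90. -47.]
```

```bash
python3 -m creep '{"translation":[[-4.1,0,-2.87],[-4.1,0,-2.87],[-4.1,0,-2.87],[-8.2,0,-5.74],[-12.3,0,-8.6],[-12.3,0,-8.6],[-12.3,0,-8.6],[0,0,0]],"rotation":[[0,0,0],[0,0,0],[0,0,0],[0,0,0],[0,0,0],[0,0,0],[0,0,0],[0,0,0]],"claw":[20,20,20,20,20,20,20,20]}'
python3 look.py j wrist side
```

```text
time: 18.85
tool_pos: [606.5, -62.0, 30.5]
tcp_rot: [-179.8, -35.1, 111.0]
ft_force: [0.4, 0.2, -0.8]
finger_gap: 25.3
t 18.85 TCP oven x -212.6 y 10.2 z 30.5 rot [-179.8  -35.1  111. ] F feed 0.1 left -0.5 up -0.8 gap 25.3 q [-25.  41.  72.  24.  94. -50.]
```

View pics/wrist_j.png

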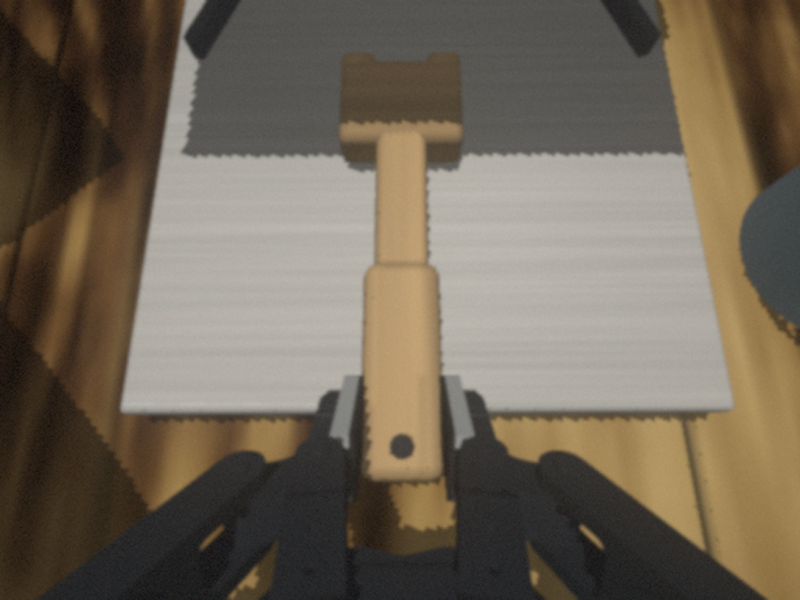

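View pics/side_j.png

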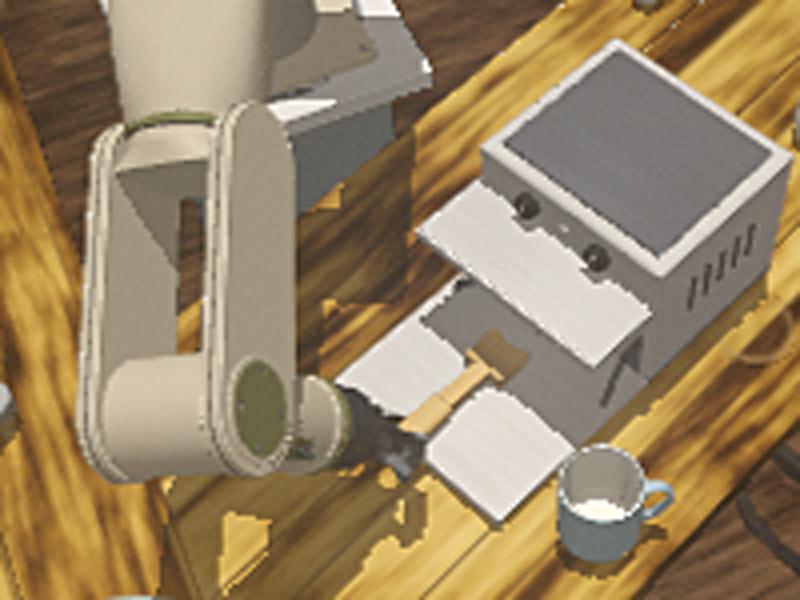

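```bash
python3 -m creep '{"translation":[[-16.4,0,-11.5],[-20.5,0,-14.3],[-20.5,0,-14.3],[-24.6,0,-17.2],[-24.6,0,-17.2],[-24.6,0,-17.2],[5.7,0,-8.2],[11.5,0,-16.4],[5.7,0,-8.2],[0,0,0]],"rotation":[[0,0,0],[0,0,0],[0,0,0],[0,0,0],[0,0,0],[0,0,0],[0,0,0],[0,0,0],[0,0,0],[0,0,0]],"claw":[20,20,20,20,20,20,20,20,20,20]}'
python3 look.py k wrist
python3 -c "
from h import *
to((485.3,-325.1,60),100,35)"
```

```text
time: 19.95
tool_pos: [665.7, -208.8, 74.4]
tcp_rot: [179.9, -34.9, 111.4]
ft_force: [-0.4, -0.3, -1.9]
finger_gap: 25.4
t 19.95 TCP oven x -370.9 y 7.8 z 74.4 rot [179.9 -34.9 111.4] F feed -0.1 left 0.5 up -1.9 gap 25.4 q [-32.  56.  43.  21. 109. -52.]
t 20.0 pos [ 665.1 -208.7   72.9] rot [-180.   -35.   111.3] F [-0.6  0.6 -1.6] gap 25.6
rotvec [-0.113 -0.     0.161] lin after rot [ -75.7 -197.3  -37.3]
```

View pics/wrist_k.png

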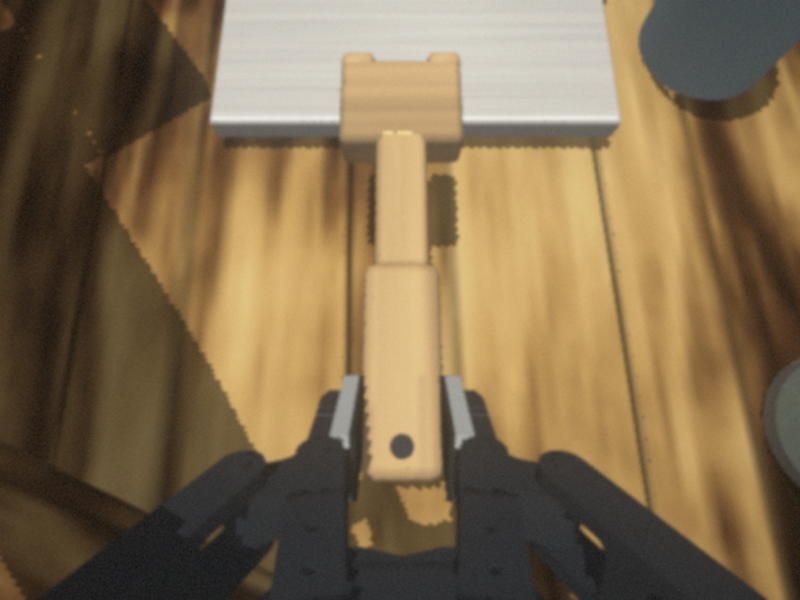

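```bash
python3 -m creep '{"translation":[[0,0,0],[0,0,0],[-15,-39.4,-7.4],[-15,-39.4,-7.4],[-15,-39.4,-7.4],[-15,-39.4,-7.4],[-15,-39.4,-7.4],[0,0,0],[0,0,0]],"rotation":[[-0.056,0,0.08],[-0.056,0,0.08],[0,0,0],[0,0,0],[0,0,0],[0,0,0],[0,0,0],[0,0,0],[0,0,0]],"claw":[20,20,20,20,20,20,20,20,20]}'
python3 -c "
from h import *
to((485.3,-325.1,10.5),100,35.2)"
```

```text
time: 20.9
tool_pos: [483.6, -324.8, 57.6]
tcp_rot: [-179.7, -35.2, 99.8]
ft_force: [-0.0, 0.7, -1.0]
finger_gap: 25.4
t 20.9 pos [ 483.6 -324.8   57.6] rot [-179.7  -35.2   99.8] F [-0.   0.7 -1. ] gap 25.4
rotvec [-0.002  0.    -0.003] lin after rot [-27.7   1.6  38.2]
```

```bash
python3 -m creep '{"translation":[[-11.5,0,16.4],[-8.6,0,12.3],[-4.3,0,6.1],[0,0,0],[0,0,0]],"rotation":[[0,0,0],[0,0,0],[0,0,0],[0,0,0],[0,0,0]],"claw":[20,20,20,20,20]}'
python3 look.py; python3 -m creep '{"translation":[[-0.6,0,0.8],[-0.6,0,0.8],[0,0,0]],"rotation":[[0,0,0],[0,0,0],[0,0,0]],"claw":[20,20,20]}'; python3 look.py
```

```text
time: 21.4
tool_pos: [484.1, -324.1, 14.5]
tcp_rot: [-179.7, -35.2, 99.9]
ft_force: [0.1, 0.3, -1.2]
finger_gap: 25.2
t 21.4 TCP oven x -413.0 y 218.8 z 14.5 rot [-179.7  -35.2   99.9] F feed 0.3 left -0.2 up -1.2 gap 25.2 q [-49.  44.  69.  17.  98. -62.]
time: 21.7
tool_pos: [484.2, -325.1, 13.4]
tcp_rot: [-179.8, -35.1, 99.9]
ft_force: [-0.1, 0.1, -1.0]
finger_gap: 25.5
t 21.7 TCP oven x -414.0 y 219.0 z 13.4 rot [-179.8  -35.1   99.9] F feed 0.1 left 0.1 up -1.0 gap 25.5 q [-49.  44.  69.  17.  98. -62.]
```

```bash
python3 -m creep '{"translation":[[-0.9,0,1.2],[-0.6,0,0.8],[0,0,0]],"rotation":[[0,0,0],[0,0,0],[0,0,0]],"claw":[20,20,20]}'; python3 look.py;  python3 -m creep '{"translation":[[-0.6,0,0.8],[0,0,0]],"rotation":[[0,0,0],[0,0,0]],"claw":[20,20]}'; python3 look.py l wrist side
```

```text
time: 22.0
tool_pos: [483.9, -324.8, 10.3]
tcp_rot: [-179.7, -35.2, 99.9]
ft_force: [-1.1, -0.1, -1.5]
finger_gap: 25.1
t 22.0 TCP oven x -413.6 y 219.2 z 10.3 rot [-179.7  -35.2   99.9] F feed 0.3 left 1.1 up -1.5 gap 25.1 q [-49.  44.  69.  17.  98. -62.]
time: 22.2
tool_pos: [484.0, -324.9, 9.4]
tcp_rot: [-179.7, -35.2, 99.9]
ft_force: [-0.2, 0.4, -1.4]
finger_gap: 25.4
t 22.2 TCP oven x -413.7 y 219.1 z 9.4 rot [-179.7  -35.2   99.9] F feed 0.5 left 0.0 up -1.4 gap 25.4 q [-49.  44.  69.  17.  98. -62.]
```

View pics/wrist_l.png

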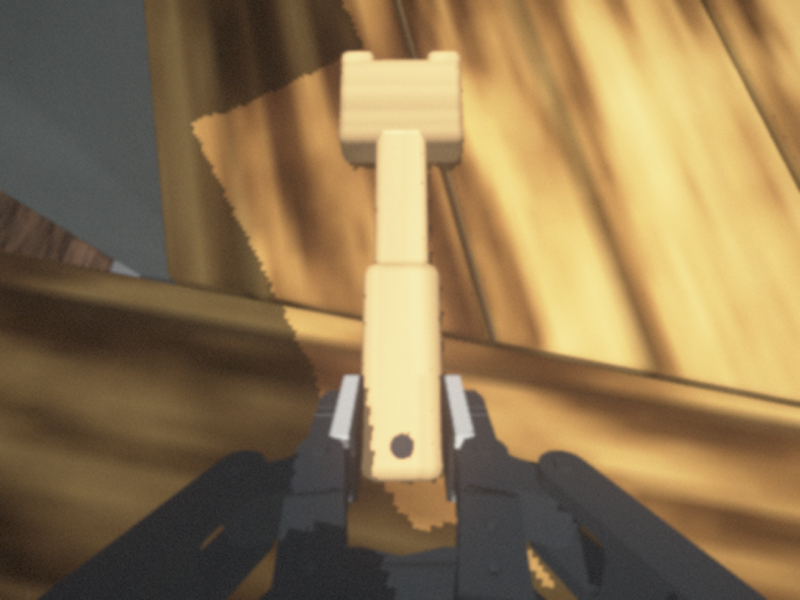

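```bash
python3 -m creep '{"translation":[[-0.45,0,0.65],[0,0,0]],"rotation":[[0,0,0],[0,0,0]],"claw":[20,20]}'; python3 look.py;  python3 -m creep '{"translation":[[-0.45,0,0.65],[0,0,0]],"rotation":[[0,0,0],[0,0,0]],"claw":[20,20]}'; python3 look.py
```

```text
time: 22.5
tool_pos: [484.1, -324.9, 9.3]
tcp_rot: [-179.8, -35.2, 99.9]
ft_force: [-0.5, 1.2, 3.9]
finger_gap: 25.5
t 22.5 TCP oven x -413.8 y 219.1 z 9.3 rot [-179.8  -35.2   99.9] F feed 1.3 left 0.0 up 3.9 gap 25.5 q [-49.  44.  69.  17.  98. -62.]
time: 22.7
tool_pos: [484.0, -324.9, 9.3]
tcp_rot: [-179.8, -35.2, 99.9]
ft_force: [-3.4, 1.2, 9.4]
finger_gap: 25.5
t 22.7 TCP oven x -413.8 y 219.1 z 9.3 rot [-179.8  -35.2   99.9] F feed 2.3 left 2.8 up 9.4 gap 25.5 q [-49.  44.  69.  17.  98. -62.]
```

```bash
python3 -m creep '{"translation":[[0,0,0],[0,0,0],[0,0,0],[0,0,0],[0,0,0],[0,0,0]],"rotation":[[0,0,0],[0,0,0],[0,0,0],[0,0,0],[0,0,0],[0,0,0]],"claw":[30,36,44,52,56,56]}'; python3 look.py;  python3 -m creep '{"translation":[[2,0,-3],[6,0,-8],[0,0,-20],[0,0,-30],[0,0,-30],[0,0,-30],[0,0,0],[0,0,0]],"rotation":[[0,0,0],[0,0,0],[0,0,0],[0,0,0],[0,0,0],[0,0,0],[0,0,0],[0,0,0]],"claw":[56,56,56,56,56,56,56,56]}'; python3 look.py m wrist side
```

```text
time: 23.3
tool_pos: [484.0, -324.9, 7.8]
tcp_rot: [-179.7, -35.2, 99.9]
ft_force: [-0.1, 0.1, -0.0]
finger_gap: 56.1
t 23.3 TCP oven x -413.7 y 219.1 z 7.8 rot [-179.7  -35.2   99.9] F feed 0.1 left 0.0 up -0.0 gap 56.1 q [-49.  45.  69.  17.  98. -62.]
time: 24.1
tool_pos: [495.8, -387.8, 112.6]
tcp_rot: [-179.8, -35.0, 99.9]
ft_force: [0.5, 0.3, -0.4]
finger_gap: 56.1
t 24.1 TCP oven x -476.7 y 230.8 z 112.6 rot [-179.8  -35.    99.9] F feed 0.1 left -0.6 up -0.4 gap 56.1 q [-52.  46.  55.  17. 110. -60.]
```

View pics/wrist_m.png

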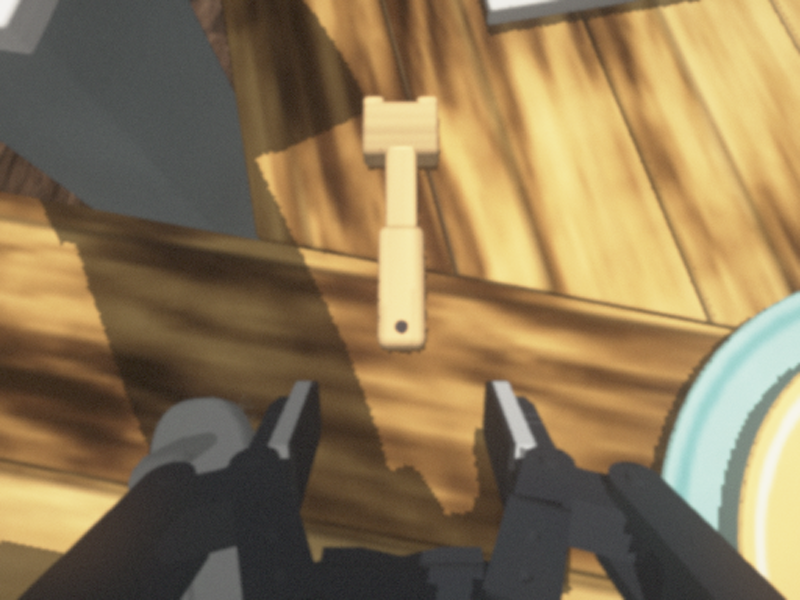

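View pics/side_m.png

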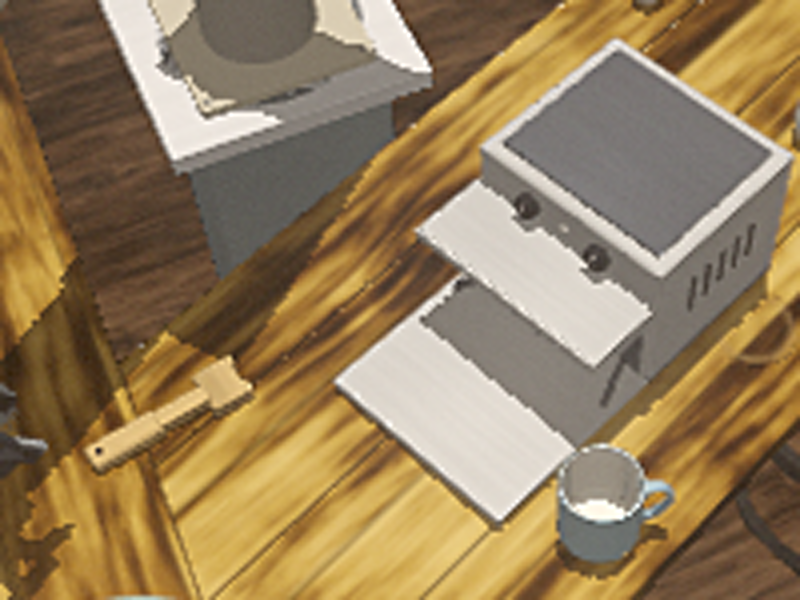

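The stick lies flat and free at side (95–250, 365–465), and the landing is empty. There is time left, so I'll tilt the hand to look into the mouth and check the flap.

```bash
python3 -c "
from h import *
to((624.5,-80,110),111.1,35)"
```

```text
t 24.2 pos [ 495.  -386.1  110.6] rot [-179.7  -35.3   99.9] F [-0.1  1.3 -0.3] gap 56.2
rotvec [ 0.107 -0.005 -0.16 ] lin after rot [195.4 231.  137.6]
```

```bash
python3 -m creep '{"translation":[[17,0,-25],[17,0,-25],[28,33,19.7],[28,33,19.7],[28,33,19.7],[28,33,19.7],[28,33,19.7],[28,33,19.7],[28,33,19.7],[0,0,0]],"rotation":[[0.054,0,-0.08],[0.054,0,-0.08],[0,0,0],[0,0,0],[0,0,0],[0,0,0],[0,0,0],[0,0,0],[0,0,0],[0,0,0]],"claw":[56,56,56,56,56,56,56,56,56,56]}'; python3 look.py
python3 -m creep '{"translation":[[0,0,0],[0,0,0],[0,0,0],[0,0,0],[0,0,0]],"rotation":[[0,0.13,0],[0,0.13,0],[0,0.13,0],[0,0.13,0],[0,0,0]],"claw":[56,56,56,56,56]}'; python3 look.py n wrist
```

```text
time: 25.2
tool_pos: [625.4, -74.0, 171.2]
tcp_rot: [-180.0, -35.4, 111.5]
ft_force: [0.3, 0.4, -0.6]
finger_gap: 56.0
t 25.2 TCP oven x -230.5 y -3.1 z 171.2 rot [-180.   -35.4  111.5] F feed 0.3 left -0.4 up -0.6 gap 56.0 q [-25.  36.  64.  25. 106. -45.]
time: 25.7
tool_pos: [621.6, -81.2, 163.0]
tcp_rot: [-178.4, -65.9, 109.5]
ft_force: [-1.0, 0.5, -2.1]
finger_gap: 56.1
t 25.7 TCP oven x -235.9 y 3.0 z 163.0 rot [-178.4  -65.9  109.5] F feed 0.8 left 0.7 up -2.1 gap 56.1 q [-31.  59.  45.  44. 127. -42.]
```

View pics/wrist_n.png

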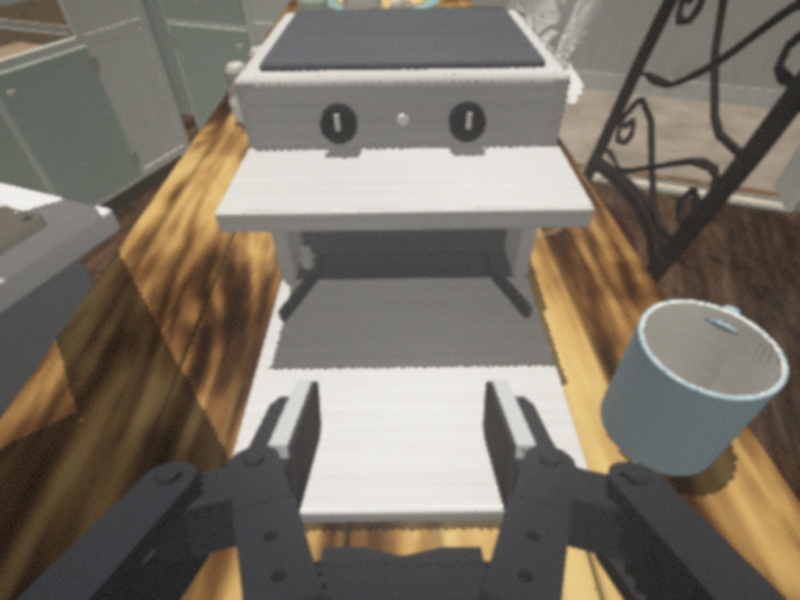

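```bash
python3 - <<'E'
from h import *
import pickle
w=pickle.load(open("wrist_n.pkl","rb"))
im=cv2.resize(w["frame"][130:210,160:360,::-1],None,fx=4,fy=4,interpolation=cv2.INTER_CUBIC)
im=cv2.convertScaleAbs(im,alpha=1.8)
o=[539.5,140,np.radians(111.1)]
P=[(0,90,45),(0,-90,45),(0,101,20),(0,-101,20),(48,75,20),(48,-75,20)]
q=(proj(w,place(o,P))-[160,130])*4
print(q.round(0))
for a in q: cv2.circle(im,tuple(int(v) for v in a),4,(0,0,255),1)
cv2.imwrite("pics/n_z.png",im)
E
```

```text
[[141. 134.]
 [655. 129.]
 [121. 189.]
 [675. 183.]
 [207. 110.]
 [587. 106.]]
```

View pics/n_z.png

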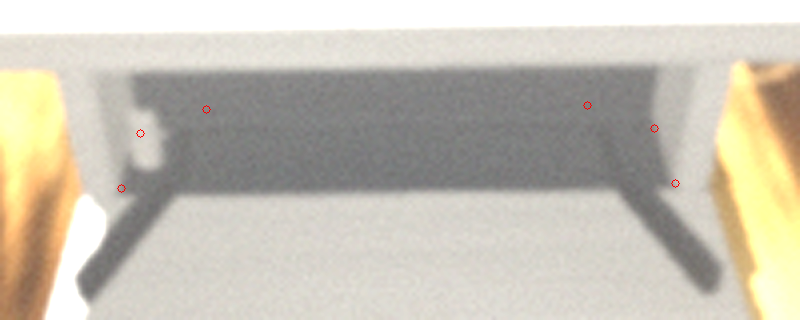

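```bash
python3 - <<'E'
import pickle,cv2,numpy as np
w=pickle.load(open("wrist_n.pkl","rb"))
g=cv2.GaussianBlur(w["frame"][140:185,185:345],(3,3),0.8)
g=cv2.cvtColor(g,cv2.COLOR_RGB2GRAY).astype(float)
print(g[:,30:130].mean(1).round(0))
im=np.clip((g-40)*6,0,255).astype(np.uint8)
cv2.imwrite("pics/n_z2.png",cv2.resize(im,None,fx=5,fy=5,interpolation=cv2.INTER_CUBIC))
E
```

```text
[125. 125. 125. 125. 123. 119. 108.  94.  82.  77.  75.  74.  74.  73.
  73.  73.  73.  73.  73.  73.  72.  71.  71.  71.  71.  71.  71.  70.
  70.  70.  69.  69.  69.  69.  69.  69.  73.  84.  98. 110. 116. 118.
 118. 117. 117.]
```

View pics/n_z2.png

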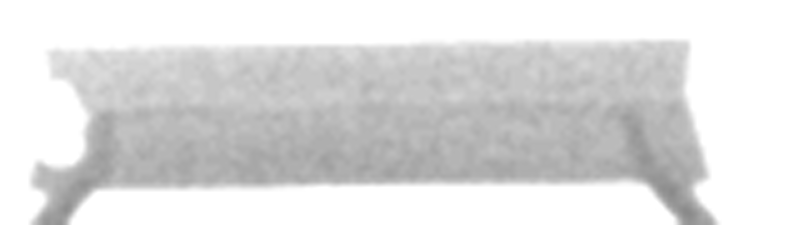

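```bash
python3 look.py z side; python3 -c "
from bench import *
print(hand_in())"
```

```text
t 25.75 TCP oven x -236.4 y 1.8 z 165.8 rot [-179.   -65.4  110.1] F feed 0.2 left 0.3 up -0.2 gap 55.9 q [-31.  59.  45.  44. 127. -42.]
the job is handed in; nothing more can be done
None
```

I pushed the pan home with the stick, laid the stick back near where it started, and handed the job in at about 26 s. No verdict was reported, and two end conditions were only inferred: the click of the catch and the flap's exact angle.

- **Grip and push:** I gripped the stick with the hand leaned back 35° and pushed the pan under the flap at about 7–9 N. It met a rigid stop with its rear wall about 48 mm inside the mouth, within the expected 38–63 mm. The highest push force I read was about 28 N, below the 45 N limit.
- **Pan home:** I eased off and pushed again 12 mm nearer the catch side, up to about 25 N. It touched at the same depth (TCP x −95 mm) and did not move, so the pan is square at the stop. I could not see the catch, and no distinct click showed in the force readings. I take it as passed because the pan was rigid at the stop under more force than the catch needs.
- **Stick:** It came out without resistance and lies flat on the counter, let go and well clear of the oven, as the wrist and side pictures show.
- **Flap:** The last wrist picture shows it hanging across the mouth. Its lower edge sat about 2 pixels above where my fitted pose puts a fully shut flap. That is within my calibration error, but it does not prove the angle is under 0.08 rad.
- **Rest of the scene:** The mug looks unmoved in the pictures. The hand did not go near the creamer after leaving its start position, but I took no separate last check of it. No unexpected contact force showed.

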